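# Pin the spring scale's pan down for carrying

## Task

Lock the spring scale for carrying: set the check weight gently in the middle of its pan so that the pan sinks and the hole in its tongue comes into line with the holes in the bracket, then push the lock pin level through bracket and tongue, fully home against its shoulder. Finally take the weight off and stand it back in its wooden tray, so that the pin alone holds the pan down; leave the pots, tape and marker where they are.

Things in the scene. Friction and masses are not known exactly. Their poses are not given: they have to be found in the camera images.
- scale: spring bench scale, fixed: grey base plate 170 x 150 x 14 mm, aluminium bracket of two upright cheeks (56 mm wide, top at z = 118 mm), above it a round pan on a sprung stem. Origin: centre of the underside; z up; x is the direction in which the pin goes in (its -x side faces the robot). Near cheek from x = -22 to -12 mm, tongue -8 to 8, far cheek 12 to 22
- bracket_hole (a point): centre of the mouth of the near cheek's 17 mm cross hole, 75 mm above the work surface, on the face where the pin's shoulder comes to rest; axes of the scale. The hole runs along x through both cheeks. The pan overhangs the pin's handle here, so an upright gripper does not fit: lean its body back away from the scale by 30 to 45 degrees
- tongue_hole (a point): centre of the 17 mm cross hole through the steel tongue (16 mm thick, 34 mm wide) that hangs from the pan between the cheeks; axes of the scale. 90 mm above the work surface when the pan is unloaded, it sinks with the pan and is in line with the cheeks' holes at 75 mm; a mismatch of 2 to 3 mm is taken up by the pin's tapered nose with a few newtons
- pan_centre (a point): centre of the pan's upper face, marked by an engraved ring 68 mm across; 184 mm above the work surface unloaded; axes of the scale. The pan is 140 mm across; its rim is 4 mm above this face, its underside 4 mm below. Beside the bracket a thin graduated strip stands at x = 30, y = 56 mm of the scale, top at z = 164 mm
- pan (a joint): how far the pan is pressed down (m): 0 unloaded, 0.024 at its end stop; spring about 0.27 N per mm with a preload of about 0.8 N. The holes line up at 0.015; the check weight alone brings it to about 0.013 to 0.017
- check_weight: dark steel knob weight, about 0.5 kg: body 52 mm across and 30 mm high, sloping to a neck 16 mm across, and on it a round knob 28 mm across from 54 to 68 mm above the underside; 72 mm high in all. Origin: centre of the underside, z up
- weight_tray: low square wooden tray 124 x 124 mm, walls 18 mm high and 6 mm thick, inner floor 6 mm above the work surface, fixed; the check weight stands in it at the start. Origin: centre of the underside
- lock_pin: steel pin, 136 mm long, 0.12 kg, level in its rest at first. Origin: on its axis in the shoulder face; x along the axis to the nose. Shank 14 mm across, x = 0 to 50 mm, then a nose tapering to 6 mm at x = 65; collar 30 mm across, x = -6 to 0; neck 14 mm across to x = -26; round black handle 24 mm across, x = -26 to -71 mm
- pin_rest: wooden rest, fixed; two V notches carry the pin level, axis 58 mm above the work surface. Origin: under the pin's shoulder, on the work surface; x along the lying pin to its nose. Foot 84 x 60 x 12 mm (x = -29 to 55 mm); notch supports 10 mm thick centred at x = -16 and 38 mm, 42 mm wide, 60 mm high. The handle hangs free beyond the -x side
- sample_pot: lidded sample pot, 61 mm across and 56 mm high, bystander left of the work; origin: centre of the underside
- sample_pot_b: lidded sample pot, 61 mm across and 56 mm high, bystander right of the work; origin: centre of the underside
- tape: roll of tape lying flat, 80 mm across and 18 mm high, bystander; origin: centre of the underside
- felt_marker: marker pen lying near the table edge, 132 mm long, 19 mm high, bystander; origin: centre of the underside

How it is judged:
By the outcome, as a careful person would: the job done as asked, in the order asked, and still so for the second after the job is handed in, with the robot touching nothing.
It also fails if it takes over 72 s, if anything falls off the work surface, if the arm or the gripper's body presses on something with over 40 N, if the wrist force passes 120 N, or if a joint passes its speed limit or range.

## Robot

A 7-joint arm with a two-finger parallel gripper is mounted at the origin on a cart in front of the work surface, level with it; the furniture and walls round the work are solid. World frame = base frame: x ahead of the robot, y to its left, z up, the work surface at z = 0. Lengths are in mm, angles in rad, forces in N, time in s.
With the tool pointing down it reaches from about 425 to 1025 mm from the base axis. Payload 9.4 kg.
Tool frame: the origin (TCP) lies at the centre of the arm's flange, where the gripper is bolted on; the fingertips stand 173 mm ahead of it and the grasp point (between the pads) lies 155 mm ahead of it; z points along the fingers, y is the line along which they close (so a half turn about z gives the same grasp; the last joint's range is limited). The gripper opens to 85 mm and grips with 20 to 120 N. Pads are 22 mm wide; open, the fingers measure 114 mm over their backs; the gripper's body (76 mm by 85 mm) begins 54 mm behind the grasp point. The pads swing forward as they close: fully open they stand 13 mm farther back than shut.
Start: joints at [1.035, 0.599, -0.003, 1.599, 0.002, 0.943, -0.08], TCP at [321.081, -650.024, 404.675] pointing down, gripper open.
Joint ranges: [-2.57, 2.57], [-0.35, 1.97], [-1.29, 1.29], [0.11, 2.56], [-1.05, 4.19], [0.11, 1.86], [-2.63, 2.63]. Speed limits (rad/s): [2.22, 2.22, 3.01, 3.01, 3.14, 3.14, 3.14].

## Interface

Orientations are given as [roll, pitch, yaw] about the fixed x, y, z axes, in that order (R = Rz(yaw) Ry(pitch) Rx(roll)).
In Python, from station import r, viewer, workorder gives the robot as it stands.
- The arm moves only by the tool move_arm, never from a script. Its argument "commands" is text: rows parted by semicolons, each of 7 numbers parted by spaces: the shift along the tool's x, y, z as a fraction of full scale, then the turn, a rotation vector about the tool's x, y, z as a fraction of full scale, then the closure, from -1 (fully open) to 1 (shut). A call has 1 to 12 rows; each row shifts and turns the commanded pose from where the row before left it, along the tool's axes as they then stand; what a row does not reach is not made up. Full scale, the value 1, is 25 mm for a shift and 0.12 rad for a turn. A row lasts 1/12 s, in which the tool goes at most 41.7 mm and 7.16 degrees, less where a joint would pass 70% of its speed; a pose out of reach is approached as far as the arm can. A call with a number of a shift or a turn outside -1 to 1 is refused whole. A call with a gripper value outside its range is refused whole. The fingers move at their own pace and stop on an object; the grip force is fixed at half the most. Time passes only in rows, so rows that do not move let the fingers close. It gives the time, the measured TCP pose, the force, the opening and the grip force at its end, in the units of the state.
- r.observe(): the state, without advancing time (a new reading comes with each control period).
- viewer.capture(name): name is "scene" or "top" or "wrist"; returns the picture (384x512x3 uint8, blue, green, red); there is no depth.
- viewer.get_calibration(name): a dict with "K" (3x3 intrinsics, pixels), "dist_coeffs" ([k1, k2, p1, p2, k3] as OpenCV has them; the pictures are not rectified), "R" (3x3) and "t" (3): a world point X has camera coordinates R X + t; the wrist camera has in their place "T_tool_cam" (4x4, takes a point from camera to tool coordinates, whose origin is the TCP and whose axes are the flange's). Camera axes: x right, y down, z forward; pixel columns grow to the right and rows downward; lengths in mm; the calibration is good to about 2 mm. A picture is of the moment at which its call begins: read the wrist's pose just before it. get_calibration takes no time and is no camera call.
- workorder.hand_in(): hands the job in; it is judged then, once.
Trained networks look in the newest picture that a camera, given by its name, has taken for a name from the list of things; names that differ only in an ending like _2 or _b are one class to them, and where a whole thing is asked for, a point or a joint stands for the part that bears it (a point fixed in the world has none). Each returns a list of dicts, best first, with "confidence" (0 to 1); they miss things now and then, are a little off and sometimes report something else, mostly with a low value. They report only what shows in the picture. A call takes as long as a camera call.
- viewer.masks_of(camera, thing): "mask" (384x512 bool, what is visible of it) and "point" ([column, row] as shares, 0 to 1, of the picture: columns of its width, rows of its height, amid what is visible of it).
- viewer.place_of(camera, thing): "point" ([column, row] as shares, 0 to 1, of the picture: columns of its width, rows of its height: a listed point, or the origin of a listed thing).
The state is a dict: "time": time; "joint_positions": joint angles; "qd": joint speeds; "effort": joint torques, N m; "tool_pos": TCP position; "eef_rot": TCP orientation; "contact_force": force on the tool from outside, world axes, zero at the start; "moment": the same for the moment, N m; "gripper_width": opening from 0.0 (shut) to 1.0 (fully open); "grasp_force": force on a finger pad.
Only numpy, scipy, OpenCV 4.12 (cv2) and the standard library are available. Lean on these libraries where they do the work, as an engineer would, in place of code of your own. Each camera call takes 0.05 s, during which the arm holds its last target. There are 200 camera calls.

## Working session

There is one attempt and no reset: what is moved stays moved. The work goes in short steps, Python scripts to look and compute and a tool call to move; the robot and the scene stay as the last step left them, time stands still between calls to the robot, and variables do not carry over. Pictures are saved under pics/ and viewed, at most 10 in all, crops included, and the job is handed in when it is done.

Besides the shell and the picture viewer there is one more tool, called by a JSON object that holds its "fn" and its "kwargs". move_arm: Moves the arm, as the interface text tells. Its arguments: {"type":"object","properties":{"commands":{"type":"string"}},"required":["commands"]}

```bash
ls; mkdir -p pics; cat > h.py <<'E'
import numpy as np, cv2
from scipy.spatial.transform import Rotation as Ro
from station import r, viewer, workorder
def ray(cam,px,pose=None):
    c=viewer.get_calibration(cam); K=np.array(c["K"],float); d=np.array(c["dist_coeffs"],float)
    u=cv2.undistortPoints(np.array([[px]],float),K,d)[0,0]; v=np.array([u[0],u[1],1.])
    if cam=="wrist":
        T=np.array(c["T_tool_cam"],float); s=pose or r.observe()
        W=np.eye(4); W[:3,:3]=Ro.from_euler('xyz',s["eef_rot"]).as_matrix(); W[:3,3]=s["tool_pos"]
        M=W@T; return M[:3,3], M[:3,:3]@v
    R=np.array(c["R"],float); t=np.array(c["t"],float).ravel()
    return -R.T@t, R.T@v
def atz(cam,px,z,pose=None):
    o,v=ray(cam,px,pose); return o+v*(z-o[2])/v[2]
def tri(rays):
    A=0;b=0
    for o,v in rays:
        v=v/np.linalg.norm(v); P=np.eye(3)-np.outer(v,v); A=A+P; b=b+P@o
    X=np.linalg.solve(A,b)
    return X,[np.linalg.norm(np.cross(X-o,v/np.linalg.norm(v))) for o,v in rays]
def place(cam,th):
    L=viewer.place_of(cam,th)
    return [(np.array(d["point"])*[512,384],d["confidence"]) for d in L]
E
python3 - <<'E'
from h import *
print(r.observe())
ims={}
for c in("scene","top"):
    ims[c]=viewer.capture(c); cv2.imwrite(f"pics/{c}0.png",ims[c])
Z=dict(scale=0,bracket_hole=75,tongue_hole=90,pan_centre=184,check_weight=6,weight_tray=0,lock_pin=58,pin_rest=0,sample_pot=0,tape=0,felt_marker=0)
for th,z in Z.items():
    rs=[]
    for c in ims:
        for p,cf in place(c,th)[:2]:
            print(th,c,p.round(),round(cf,2),atz(c,p,z).round(1))
E
```

```text
pics
{'time': 0.0, 'joint_positions': array([ 1.03529392,  0.60011602, -0.00255373,  1.6000969 ,  0.00179731,
        0.94286805, -0.07979034]), 'qd': array([ 8.68351949e-04,  5.72650404e-04,  1.62575265e-04, -1.42954656e-04,
        7.29927691e-05,  4.65300532e-04, -4.06659482e-04]), 'effort': array([ 7.49644405e-04, -7.76446724e+01,  1.56483784e+00, -2.58008552e+01,
        1.23371487e-02,  9.10479779e-03, -5.63573465e-06]), 'tool_pos': array([ 321.01572617, -649.84988885,  403.83494779]), 'eef_rot': array([-3.14011220e+00,  1.29114681e-04,  4.58877693e-01]), 'contact_force': array([-0.38744494,  0.13793066, -0.04196262]), 'moment': array([-0.02904681,  0.0158715 ,  0.01170239]), 'grasp_force': 0.0, 'gripper_width': 0.9959854191922971}
scale scene [272. 223.] 0.72 [ 602.3 -135.1    0. ]
scale top [259. 176.] 0.92 [ 604.7 -143.8    0. ]
bracket_hole scene [266. 201.] 0.77 [ 590.1 -116.2   75. ]
bracket_hole scene [315. 264.] 0.25 [ 439.4 -414.5   75. ]
bracket_hole top [255. 177.] 0.81 [ 581.8 -128.6   75. ]
tongue_hole scene [271. 199.] 0.56 [ 591.1 -136.4   90. ]
tongue_hole scene
[... 466 characters left out ...]
3 [511.8 121.3   0. ]
lock_pin scene [202. 192.] 0.59 [519.3 103.1  58. ]
lock_pin scene [273. 197.] 0.52 [648.8 -94.5  58. ]
lock_pin top [178. 208.] 0.65 [507.9 100.7  58. ]
lock_pin top [330. 202.] 0.33 [ 498.2 -342.6   58. ]
pin_rest top [177. 213.] 0.85 [503.4 114.4   0. ]
sample_pot scene [346. 292.] 0.92 [ 483.7 -481.     0. ]
sample_pot scene [166. 194.] 0.64 [489.5 274.3   0. ]
sample_pot top [371. 208.] 0.75 [ 480.8 -484.9    0. ]
tape scene [205. 225.] 0.91 [445.7   7.3   0. ]
tape scene [202. 209.] 0.61 [505.6  94.8   0. ]
tape top [213. 230.] 0.76 [446.1   7.1   0. ]
felt_marker scene [234. 256.] 0.73 [ 395.4 -175.5    0. ]
felt_marker top [273. 239.] 0.68 [ 407.5 -172.7    0. ]
```

```bash
python3 - <<'E'
import cv2,numpy as np
a=cv2.imread("pics/scene0.png")[130:320,130:390];b=cv2.imread("pics/top0.png")[140:260,130:390]
f=lambda i:cv2.resize(i,None,fx=3,fy=3,interpolation=cv2.INTER_CUBIC)
cv2.imwrite("pics/s1.png",f(a));cv2.imwrite("pics/t1.png",f(b))
E
```

```text
(no output)
```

View pics/s1.png

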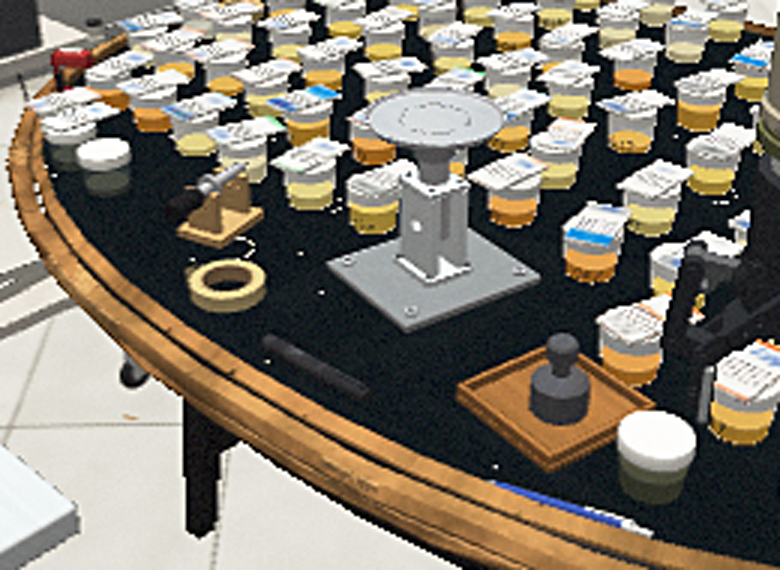

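View pics/t1.png

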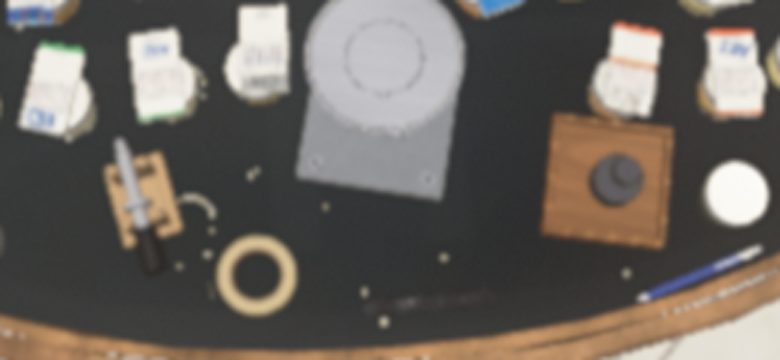

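The scene picture (crop scaled ×3) shows the weight in its tray at full-image px (317,260), the scale at (275,200), the pin in its rest at (203,195), with the handle toward the robot, and the pots, tape and marker lying clear. The top view shows the scale yawed slightly clockwise and the pin axis pointing forward and a little left. I'm moving over the weight now.

{"fn": "move_arm", "kwargs": {"commands": "0.92 -0.54 0 0 0 0 -1;0.92 -0.54 0 0 0 0 -1;0.92 -0.54 0 0 0 0 -1;0.92 -0.54 0 0 0 0 -1;0.92 -0.54 0 0 0 0 -1;0.92 -0.54 0 0 0 0 -1;0.92 -0.54 0 0 0 0 -1;0.92 -0.54 0 0 0 0 -1;0.92 -0.54 0 0 0 0 -1;0.92 -0.54 0 0 0 0 -1;0.92 -0.54 0 0 0 0 -1;0 0 0 0 0 0 -1"}}

```text
time: 2.2
tool_pos: [485.9, -399.6, 404.8]
eef_rot: [-3.14, -0.003, 0.466]
contact_force: [1.0, 1.6, 0.1]
gripper_width: 1.003
grasp_force: 0.0
```

```bash
python3 - <<'E'
from h import *
s=r.observe(); print(s["tool_pos"],s["eef_rot"])
print(viewer.get_calibration("wrist"))
im=viewer.capture("wrist"); cv2.imwrite("pics/w1.png",im)
for th,z in dict(check_weight=6,weight_tray=0,scale=0,pan_centre=184).items():
    for p,cf in place("wrist",th)[:2]: print(th,p.round(1),round(cf,2),atz("wrist",p,z,s).round(1))
E
```

```text
[ 485.89437545 -399.61331978  404.7925536 ] [-3.14018661e+00 -2.98902953e-03  4.66002466e-01]
{'K': array([[308.34320127,   0.        , 262.92091717],
       [  0.        , 308.34320127, 194.64236672],
       [  0.        ,   0.        ,   1.        ]]), 'dist_coeffs': array([0.00244151, 0.        , 0.        , 0.        , 0.        ]), 'T_tool_cam': array([[ 7.14254010e-04, -9.57448761e-01, -2.88602425e-01,
         7.52814984e+01],
       [ 9.99999727e-01,  6.28534597e-04,  3.89685373e-04,
         1.58886669e+00],
       [-1.91707168e-04, -2.88602625e-01,  9.57448948e-01,
         3.14933271e+01],
       [ 0.00000000e+00,  0.00000000e+00,  0.00000000e+00,
         1.00000000e+00]])}
check_weight [244.1 138.6] 0.56 [ 507.5 -365.2    6. ]
```

View pics/w1.png

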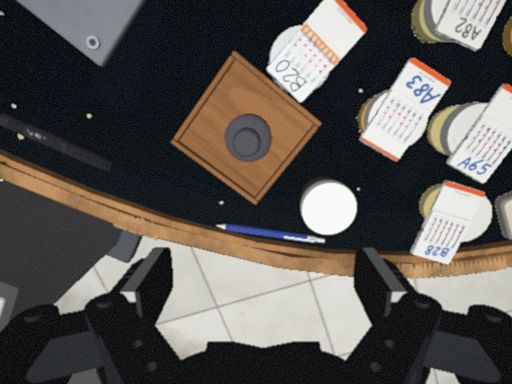

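The wrist view shows the weight at px (248,137) in its tray, tray rim corners at (236,53), (321,124), (257,202), (173,140), and the scale plate's near corner at (100,64).

```bash
cat >> h.py <<'E'
def delta(pos,rot,s=None):
    """needed tool-axis shift (full-scale units) and rotvec (units) to reach pose; shift in present tool axes"""
    s=s or r.observe(); R0=Ro.from_euler('xyz',s["eef_rot"]); R1=Ro.from_euler('xyz',rot)
    return (R0.inv().apply(np.array(pos)-s["tool_pos"])/25).round(2),((R0.inv()*R1).as_rotvec()/.12).round(2)
E
python3 - <<'E'
from h import *
s=r.observe()
c=[atz("wrist",p,18,s) for p in [(236,53),(321,124),(257,202),(173,140)]]
print(np.round(c,1),np.mean(c,0).round(1))
m=viewer.masks_of("wrist","check_weight")
for d in m[:2]:
    ys,xs=np.nonzero(d["mask"]); print(d["confidence"],len(xs),xs.min(),xs.max(),ys.min(),ys.max())
print(atz("wrist",(248,138),30,s),atz("wrist",(252,132),74,s))
# predicted silhouettes for candidates: fit x,y of weight by IoU
K=viewer.get_calibration("wrist")
def sil(x,y):
    T=np.array(K["T_tool_cam"]);W=np.eye(4);W[:3,:3]=Ro.from_euler('xyz',s["eef_rot"]).as_matrix();W[:3,3]=s["tool_pos"]
    M=np.linalg.inv(W@T);im=np.zeros((384,512),np.uint8);a=np.linspace(0,2*np.pi,40)
    for rad,z in((26,6),(26,36),(8,55),(14,60),(14,74)):
        P=np.c_[x+rad*np.cos(a),y+rad*np.sin(a),0*a+z]
        q,_=cv2.projectPoints(P,cv2.Rodrigues(M[:3,:3])[0],M[:3,3],K["K"],K["dist_coeffs"])
        cv2.fillConvexPoly(im,q.reshape(-1,2).round().astype(np.int32),1)
    return im>0
t=m[0]["mask"];best=max(((sil(x,y)&t).sum()/(sil(x,y)|t).sum(),x,y) for x in np.arange(496,526,1.5) for y in np.arange(-380,-350,1.5))
print(best)
print(delta([best[1],best[2],300],[np.pi,0,.466]))
E
```

```text
[[ 581.1 -327.1   18. ]
 [ 556.9 -443.6   18. ]
 [ 442.  -419.4   18. ]
 [ 466.6 -300.8   18. ]] [ 511.6 -372.7   18. ]
0.79 1790 224 271 113 161
[ 507.95146012 -376.53415807   30.        ] [ 520.10765704 -377.20822594   74.        ]
(np.float64(0.9236326109391125), np.float64(508.0), np.float64(-375.5))
(array([ 1.5 , -0.62,  4.19]), array([ 0.  ,  0.  , -0.08]))
```

{"fn": "move_arm", "kwargs": {"commands": "0.38 -0.16 0.85 0 0 0 -1;0.38 -0.16 0.85 0 0 0 -1;0.38 -0.16 0.85 0 0 0 -1;0.36 -0.14 0.85 0 0 0 -1;0 0 0.8 0 0 0 -1;0 0 0 0 0 0 -1"}}

```text
time: 3.0
tool_pos: [507.9, -374.1, 296.0]
eef_rot: [-3.137, 0.003, 0.459]
contact_force: [-1.8, 0.2, -0.2]
gripper_width: 0.997
grasp_force: 0.0
```

```bash
cat >> h.py <<'E'
def wmat(s):
    W=np.eye(4);W[:3,:3]=Ro.from_euler('xyz',s["eef_rot"]).as_matrix();W[:3,3]=s["tool_pos"]; return W
def proj(cam,P,s=None):
    c=viewer.get_calibration(cam)
    if cam=="wrist": M=np.linalg.inv(wmat(s)@np.array(c["T_tool_cam"])); R,t=M[:3,:3],M[:3,3]
    else: R,t=np.array(c["R"],float),np.array(c["t"],float)
    q,_=cv2.projectPoints(np.atleast_2d(np.array(P,float)),cv2.Rodrigues(R)[0],t,np.array(c["K"]),np.array(c["dist_coeffs"]))
    return q.reshape(-1,2)
def sil(cam,x,y,s,z0=6):
    im=np.zeros((384,512),np.uint8);a=np.linspace(0,2*np.pi,40)
    for rad,z in((26,0),(26,30),(8,49),(14,54),(14,68)):
        q=proj(cam,np.c_[x+rad*np.cos(a),y+rad*np.sin(a),0*a+z+z0],s)
        cv2.fillConvexPoly(im,q.round().astype(np.int32),1)
    return im>0
def fitw(cam,mask,s,x0,y0,z0=6,w=12):
    def sc(x,y): a=sil(cam,x,y,s,z0); return (a&mask).sum()/(a|mask).sum()
    b=max((sc(x,y),x,y) for x in np.arange(x0-w,x0+w+.1,2) for y in np.arange(y0-w,y0+w+.1,2))
    return max((sc(x,y),x,y) for x in np.arange(b[1]-2,b[1]+2.1,.5) for y in np.arange(b[2]-2,b[2]+2.1,.5))
E
python3 - <<'E'
from h import *
s=r.observe(); im=viewer.capture("wrist"); cv2.imwrite("pics/w2.png",im)
m=viewer.masks_of("wrist","check_weight"); print(s["tool_pos"],m and m[0]["confidence"],m and m[0]["mask"].sum())
b=fitw("wrist",m[0]["mask"],s,508,-376); print(b)
print(delta([b[1],b[2],223],[np.pi,0,.466]))
E
```

```text
[ 507.93960356 -374.06002458  296.03076061] 0.9 3666
(np.float64(0.9248234106962664), np.float64(513.0), np.float64(-368.5))
(array([ 0.29, -0.16,  3.06]), array([-0.01,  0.01, -0.07]))
```

```bash
python3 - <<'E'
from h import *
s=r.observe(); im=cv2.imread("pics/w2.png")
a=np.linspace(0,2*np.pi,60)
for rad,z in((26,6),(26,36),(14,74)):
    q=proj("wrist",np.c_[513+rad*np.cos(a),-368.5+rad*np.sin(a),0*a+z],s).round().astype(np.int32)
    cv2.polylines(im,[q],True,(0,255,0),1)
cv2.imwrite("pics/w2o.png",cv2.resize(im[:, 100:420],None,fx=1.5,fy=1.5))
E
```

```text
(no output)
```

View pics/w2o.png

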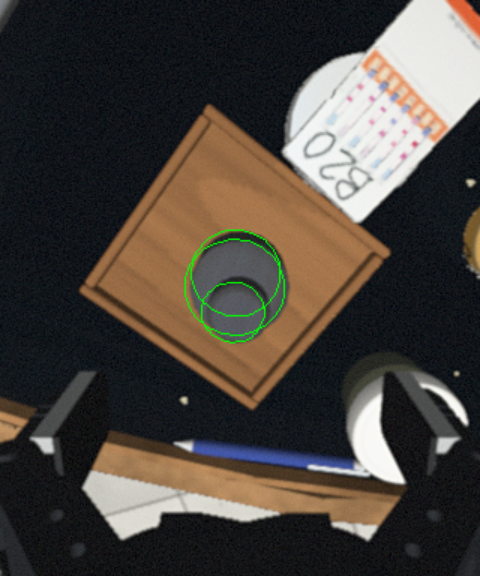

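The overlay at (513,-368.5) fits the weight: body at about px (260,190) in the full image and the knob nested correctly. Descending to grip the knob.

{"fn": "move_arm", "kwargs": {"commands": "0.15 -0.08 0.6 0 0 0 -1;0.14 -0.08 0.6 0 0 0 -1;0 0 0.6 0 0 0 -1;0 0 0.6 0 0 0 -1;0 0 0.6 0 0 0 -1;0 0 0 0 0 0 1;0 0 0 0 0 0 1;0 0 0 0 0 0 1;0 0 0 0 0 0 1;0 0 0 0 0 0 1;0 0 0 0 0 0 1;0 0 0 0 0 0 1"}}

```text
time: 4.1
tool_pos: [513.8, -367.6, 226.1]
eef_rot: [3.14, -0.001, 0.459]
contact_force: [-1.9, 1.3, 6.5]
gripper_width: 0.299
grasp_force: 58.5
```

```bash
python3 - <<'E'
from h import *
s=r.observe(); print(s["tool_pos"],s["gripper_width"],s["grasp_force"],s["contact_force"])
o=dict(s); o["tool_pos"]=np.array([507.94,-374.06,296.03]); o["eef_rot"]=np.array([-3.137,.003,.459])
c=[atz("wrist",p,18,o) for p in [(238.7,70),(359.3,168),(269.3,272),(154,194)]]
print(np.round(c,1),np.mean(c,0).round(1))
E
```

```text
[ 513.81226822 -367.60155423  226.08473066] 0.2991864744044883 58.466688218177296 [-1.86924358  1.30065159  6.45239679]
[[ 587.1 -315.2   18. ]
 [ 563.4 -434.4   18. ]
 [ 445.3 -411.9   18. ]
 [ 468.3 -292.6   18. ]] [ 516.  -363.6   18. ]
```

{"fn": "move_arm", "kwargs": {"commands": "0 0 -0.5 0 0 0 1;0 0 -1 0 0 0 1;0 0 -1 0 0 0 1;0 0 -1 0 0 0 1;0 0 -1 0 0 0 1;0 0 -1 0 0 0 1;0 0 -1 0 0 0 1;0 -0.6 -1 0 0 0.5 1;0 -0.6 -1 0 0 0.5 1;0 -0.6 -1 0 0 0.5 1;0 -0.6 -0.5 0 0 0.5 1;0 0 0 0 0 0 1"}}

```text
time: 5.1
tool_pos: [491.4, -309.0, 478.6]
eef_rot: [3.14, -0.004, 0.218]
contact_force: [0.0, -0.6, -4.7]
gripper_width: 0.301
grasp_force: 60.1
```

```bash
python3 - <<'E'
from h import *
s=r.observe(); print(s["tool_pos"],s["eef_rot"],s["gripper_width"],s["contact_force"])
im=viewer.capture("wrist"); cv2.imwrite("pics/w3.png",im)
for th in("pan_centre","bracket_hole","scale"):
    z=dict(pan_centre=184,bracket_hole=75,scale=0)[th]
    for p,cf in place("wrist",th)[:1]: print(th,p.round(1),round(cf,2),atz("wrist",p,z,s).round(1))
E
```

```text
[ 491.4296172  -309.0300957   478.64996439] [ 3.14042409 -0.00369753  0.21760117] 0.3012047329099501 [ 0.00875348 -0.59260153 -4.69297083]
scale [153.8  44.5] 0.93 [ 606.7 -137.7    0. ]
```

View pics/w3.png

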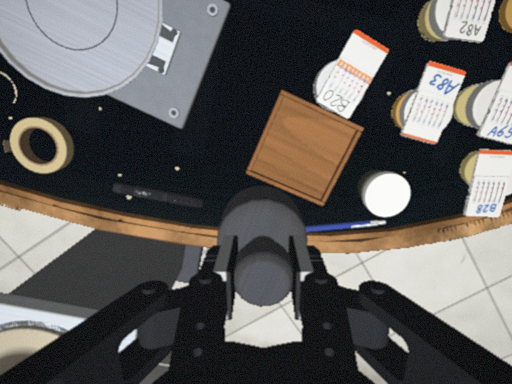

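The wrist view shows the weight gripped by its knob (body at px (263,225)), the tray empty, the pan at about (70,15) and the plate's corner screw at (174,113). I'm moving in front of the scale for a clear view.

{"fn": "move_arm", "kwargs": {"commands": "0.1 -0.84 0 0 0 0 1;0.1 -0.84 0 0 0 0 1;0.1 -0.84 0 0 0 0 1;0.1 -0.84 0 0 0 0 1;0.1 -0.84 0 0 0 0 1;0.1 -0.84 0 0 0 0 1;0.1 -0.84 0 0 0 0 1;0.1 -0.84 0 0 0 0 1;0 0 0 0 0 0.9 1;0 0 0 0 0 0.9 1;0 0 0 0 0 0 1;0 0 0 0 0 0 1"}}

```text
time: 6.3
tool_pos: [475.2, -143.8, 474.0]
eef_rot: [3.142, 0.001, 0.006]
contact_force: [-0.4, 0.4, -4.7]
gripper_width: 0.3
grasp_force: 60.3
```

```bash
python3 - <<'E'
from h import *
s=r.observe(); print(s["tool_pos"],s["eef_rot"],s["gripper_width"],s["contact_force"])
im=viewer.capture("wrist"); cv2.imwrite("pics/w4.png",im)
for th in("pan_centre","bracket_hole","scale"):
    z=dict(pan_centre=184,bracket_hole=75,scale=0)[th]
    for p,cf in place("wrist",th)[:1]: print(th,p.round(1),round(cf,2),atz("wrist",p,z,s).round(1))
m=viewer.masks_of("wrist","check_weight"); print(m[0]["confidence"])
for z in(252,256,260): print(z,fitw("wrist",m[0]["mask"],s,s["tool_pos"][0],s["tool_pos"][1],z))
m=viewer.masks_of("wrist","pan_centre")
if m:
    M=m[0]["mask"]; ys,xs=np.nonzero(M); print("pan",m[0]["confidence"],len(xs),xs.min(),xs.max(),ys.min(),ys.max())
    np.save("panmask.npy",M)
E
```

```text
[ 475.2105197  -143.7874235   473.98446331] [3.14153933e+00 1.42316535e-03 5.74905748e-03] 0.2999663782228129 [-0.43297573  0.38450452 -4.72281449]
pan_centre [257.   23.5] 0.65 [ 606.6 -139.3  184. ]
bracket_hole [495.4 148.6] 0.66 [ 498.7 -421.1   75. ]
0.58
252 (np.float64(0.8469314938154139), np.float64(473.71051969919444), np.float64(-143.78742349877047))
256 (np.float64(0.8123793299261783), np.float64(476.71051969919444), np.float64(-143.78742349877047))Traceback (most recent call last):
  File "<stdin>", line 8, in <module>
  File "h.py", line 44, in fitw
    b=max((sc(x,y),x,y) for x in np.arange(x0-w,x0+w+.1,2) for y in np.arange(y0-w,y0+w+.1,2))
  File "h.py", line 44, in <genexpr>
    b=max((sc(x,y),x,y) for x in np.arange(x0-w,x0+w+.1,2) for y in np.arange(y0-w,y0+w+.1,2))
           ~~^^^^^
  File "h.py", line 43, in sc
    def sc(x,y): a=sil(cam,x,y,s,z0); return (a&mask).sum()/(a|mask).sum()
                   ~~~^^^^^^^^^^^^^^
  File "h.py", line 39, in sil
    q=proj(cam,np.c_[x+rad*np.cos(a),y+rad*np.sin(a),0*a+z+z0],s)
  File "h.py", line 31, in proj
    c=viewer.get_calibration(cam)
ValueError: time passes only in moves, steps and waits
```

View pics/w4.png

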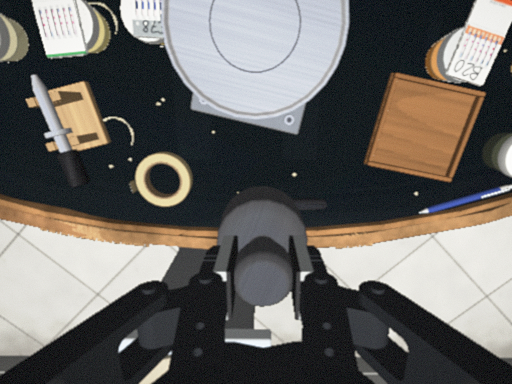

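The wrist view shows the pan's ring spanning columns 209–300 with its bottom at row 72, the pan rim's bottom at row 120, the base corner at (299,134), and the pin from nose (37,77) to handle end (75,183).

```bash
sed -i 's/viewer.get_calibration(/cal(/' h.py; cat >> h.py <<'E'
import os,pickle
_c=pickle.load(open("cal.pkl","rb")) if os.path.exists("cal.pkl") else {}
def cal(n):
    if n not in _c: _c[n]=viewer.get_calibration(n); pickle.dump(_c,open("cal.pkl","wb"))
    return _c[n]
E
python3 - <<'E'
from h import *
from scipy.optimize import least_squares
for n in("wrist","top","scene"): cal(n)
s=r.observe(); im=cv2.imread("pics/w4.png"); g=cv2.GaussianBlur(cv2.cvtColor(im,6),(3,3),0).astype(float)
a=np.linspace(0,2*np.pi,720)
def score(x,y,rad,z,dark=False):
    P=lambda rr:proj("wrist",np.c_[x+rr*np.cos(a),y+rr*np.sin(a),0*a+z],s)
    def val(q):
        v=cv2.remap(g.astype(np.float32),q[None,:,0].astype(np.float32),q[None,:,1].astype(np.float32),1,borderMode=cv2.BORDER_CONSTANT,borderValue=float('nan'))[0];return v
    if dark: return np.nanmean((val(P(rad-2.5))+val(P(rad+2.5)))/2-val(P(rad)))
    return np.nanmean(np.abs(val(P(rad-2))-val(P(rad+2))))
for rad,z,dk in((34,184,True),(70,188,False)):
    b=max((score(x,y,rad,z,dk),x,y) for x in np.arange(595,620,.5) for y in np.arange(-150,-125,.5)); print(rad,b)
print("base corners",atz("wrist",(299,134),14,s),atz("wrist",(191,107),14,s))
print("base edge pt",atz("wrist",(305,107),14,s))
print("pin",atz("wrist",(37,76),58,s),atz("wrist",(78,184),58,s))
print(im[150:200,60:95].mean())
E
```

```text
34 (np.float32(44.442787), np.float64(607.5), np.float64(-137.5))
70 (np.float32(113.52659), np.float64(607.0), np.float64(-137.5))
base corners [ 508.56350755 -193.8620909    14.        ] [543.50547555 -47.99798746  14.        ]
base edge pt [ 544.20938269 -200.51986841   14.        ]
pin [578.10643037 119.45924808  58.        ] [448.01588615  93.75816442  58.        ]
35.12438095238095
```

{"fn": "move_arm", "kwargs": {"commands": "0.66 -0.03 0 0 0 0 1;0.66 -0.03 0 0 0 0 1;0.66 -0.03 0 0 0 0 1;0.66 -0.03 0 0 0 0 1;0.66 -0.03 0.3 0 0 0 1;0.66 -0.03 0.4 0 0 0 1;0.66 -0.03 0.5 0 0 0 1;0.66 -0.03 0.5 0 0 0 1;0 0 0.4 0 0 0 1;0 0 0.3 0 0 0 1;0 0 0 0 0 0 1;0 0 0 0 0 0 1"}}

```text
time: 7.55
tool_pos: [606.5, -137.3, 414.4]
eef_rot: [-3.142, 0.001, 0.003]
contact_force: [-0.3, -0.1, -4.7]
gripper_width: 0.298
grasp_force: 60.3
```

```bash
python3 - <<'E'
from h import *
s=r.observe(); print(s["tool_pos"],s["eef_rot"],s["gripper_width"],s["contact_force"])
im=viewer.capture("scene"); cv2.imwrite("pics/s2.png",im)
im=viewer.capture("wrist"); cv2.imwrite("pics/w5.png",im)
m=viewer.masks_of("scene","check_weight"); print(m[0]["confidence"],fitw("scene",m[0]["mask"],s,s["tool_pos"][0],s["tool_pos"][1],s["tool_pos"][2]-220))
E
```

```text
[ 606.45016683 -137.28697058  414.42734367] [-3.14152914e+00  1.40523321e-03  2.67651025e-03] 0.2981282783397053 [-0.34561667 -0.08281209 -4.6527519 ]
0.57 (np.float64(0.6551724137931034), np.float64(604.4501668283998), np.float64(-136.78697058189812))
```

{"fn": "move_arm", "kwargs": {"commands": "0 0 0.12 0 0 0 1;0 0 0.12 0 0 0 1;0 0 0.12 0 0 0 1;0 0 0.08 0 0 0 1;0 0 0.08 0 0 0 1;0 0 0.08 0 0 0 1;0 0 0.08 0 0 0 1;0 0 0.08 0 0 0 1;0 0 0.08 0 0 0 1;0 0 0.08 0 0 0 1;0 0 0 0 0 0 1;0 0 0 0 0 0 1"}}

```text
time: 8.7
tool_pos: [607.1, -136.9, 391.7]
eef_rot: [-3.142, -0.0, 0.003]
contact_force: [-0.7, 0.4, -0.7]
gripper_width: 0.303
grasp_force: 60.7
```

{"fn": "move_arm", "kwargs": {"commands": "0 0 0.06 0 0 0 1;0 0 0.05 0 0 0 1;0 0 0 0 0 0 1;0 0 0 0 0 0 1"}}

```text
time: 9.03
tool_pos: [607.1, -136.9, 388.9]
eef_rot: [-3.142, -0.0, 0.003]
contact_force: [-0.6, 1.0, 0.3]
gripper_width: 0.303
grasp_force: 60.8
```

{"fn": "move_arm", "kwargs": {"commands": "0 0 0 0 0 0 0.3;0 0 0 0 0 0 0.2;0 0 0 0 0 0 0.1;0 0 0 0 0 0 -0.2;0 0 0 0 0 0 -0.5;0 0 0 0 0 0 -0.8;0 0 -0.3 0 0 0 -1;0 0 -0.8 0 0 0 -1;0 0 -1 0 0 0 -1;0 0 -1 0 0 0 -1;0 0 -1 0 0 0 -1;0 0 0 0 0 0 -1"}}

```text
time: 10.03
tool_pos: [607.8, -137.3, 497.1]
eef_rot: [3.14, -0.008, 0.002]
contact_force: [1.6, -0.3, 0.6]
gripper_width: 1.003
grasp_force: 0.0
```

```bash
python3 - <<'E'
from h import *
s=r.observe(); print(s["tool_pos"],s["eef_rot"],s["gripper_width"],s["contact_force"])
im=viewer.capture("scene"); cv2.imwrite("pics/s3.png",im)
m=viewer.masks_of("scene","check_weight"); print(m[0]["confidence"],m[0]["mask"].sum(),fitw("scene",m[0]["mask"],s,607,-137,169))
w=viewer.capture("wrist"); cv2.imwrite("pics/w6.png",w)
m=viewer.masks_of("wrist","check_weight"); print(m[0]["confidence"],m[0]["mask"].sum(),fitw("wrist",m[0]["mask"],s,607,-137,169))
a=cv2.resize(im[130:320,150:350],None,fx=2,fy=2); b=w
c=np.zeros((384,912,3),np.uint8); c[:380,:400]=a; c[:,400:]=b
cv2.imwrite("pics/c6.png",cv2.resize(c,(800,337)))
E
```

```text
[ 607.76222394 -137.31154163  497.12784954] [ 3.14039817e+00 -7.77333724e-03  2.48976896e-03] 1.0025763085079793 [ 1.58434757 -0.33518064  0.56310816]
0.62 354 (np.float64(0.781578947368421), np.float64(610.0), np.float64(-133.0))
0.83 2912 (np.float64(0.9785932721712538), np.float64(607.5), np.float64(-137.0))
```

View pics/c6.png

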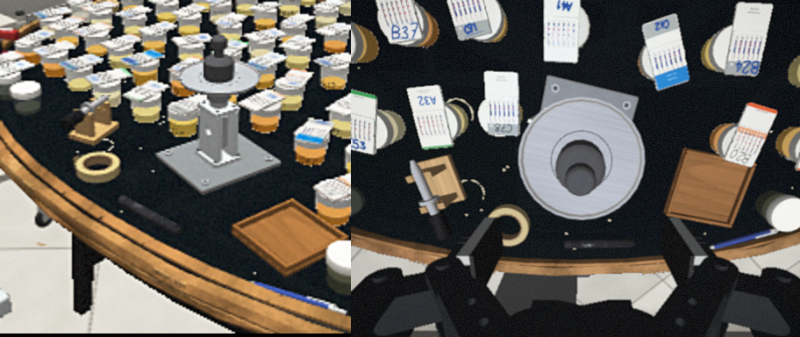

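The weight stands upright centred on the pan (fit 607.5, −137.0) and the pin lies in its rest at left. Before going for the pin I'm checking reach with the tool leaned.

```bash
python3 - <<'E'
from h import *
from scipy.optimize import least_squares
s=r.observe(); print(np.round(s["joint_positions"],3))
q0=np.array([1.03529,.600116,-.00255,1.6001,.0018,.94287]);p0=np.array([321.0,-649.85,403.83])
D=[(q0,p0),(s["joint_positions"],s["tool_pos"])]
eq=[]
for q,p in D:
    print("rad",np.hypot(*p[:2]),"az",np.arctan2(p[1],p[0]),q[0],"sum",q[1]+q[3]+q[5])
def f(v):
    o=[]
    for q,p in D:
        a,b,c=q[1],q[1]+q[3],q[1]+q[3]+q[5]
        o+=[v[0]*np.sin(a)+v[1]*np.sin(b)-np.hypot(*p[:2]), v[2]+v[0]*np.cos(a)+v[1]*np.cos(b)-p[2]]
    return o
S=least_squares(f,[450,450,200]); print(S.x,S.fun)
print("base back corners",atz("wrist",(220,89),14,s),atz("wrist",(327,106),14,s))
im=cv2.imread("pics/w6.png")
for th in("lock_pin","pin_rest"):
    for p,cf in place("wrist",th)[:2]: print(th,p,cf,atz("wrist",p,58 if th=="lock_pin" else 0,s))
for m in viewer.masks_of("wrist","lock_pin")[:1]:
    ys,xs=np.nonzero(m["mask"]); print(m["confidence"],len(xs)); pts=np.array([atz("wrist",(x,y),58,s)[:2] for x,y in zip(xs,ys)])
    c=pts.mean(0);u=np.linalg.svd(pts-c,full_matrices=False)[2][0]; t=(pts-c)@u; print(c,u,np.arctan2(u[1],u[0]),t.min(),t.max(),c+u*t.min(),c+u*t.max())
E
```

```text
[ 0.105  0.391  0.037  1.748 -0.017  1.004 -1.42 ]
rad 724.8075761883288 az -1.111992266022023 1.03529 sum 3.1430860000000003
rad 622.0249609636166 az -0.22188737303710543 0.10492885079571494 sum 3.1428424553327394
[643.69280434 447.07908552 136.09452155] [ 0.1153384   0.30034258 -0.09266565 -0.30034258]
base back corners [698.55222711 -78.65699793  14.        ] [ 676.75440649 -226.34644115   14.        ]
lock_pin [ 88.8832 228.5184] 0.84 [510.62516685 106.55226201  58.        ]
lock_pin [  4.5056 225.216 ] 0.72 [515.25977624 223.53218764  58.        ]
pin_rest [105.0112 209.088 ] 0.94 [518.99842662 111.10618605   0.        ]
0.88 1343
[503.78024732 104.34378627] [-0.97335515 -0.22930275] -2.9102313725985405 -75.1097091925798 62.581049302585235 [576.88866969 121.5666488 ] [442.86666059  89.99377985]
```

{"fn": "move_arm", "kwargs": {"commands": "-0.65 -0.78 0 0 0 0 -1;-0.65 -0.78 0 0 0 0 -1;-0.65 -0.78 0 0 0 0 -1;-0.65 -0.78 0 0 0 0 -1;-0.65 -0.78 0 0 0 0 -1;-0.65 -0.78 0 0 0 0 -1;-0.65 -0.78 0 0 0 0 -1;-0.65 -0.78 0 0 0 0 -1;-0.65 -0.78 0 0 0 0 -1;-0.65 -0.78 0 0 0 0 -1;-0.65 -0.78 0 0 0 0 -1;0 0 0 0 0 0 -1"}}

```text
time: 11.38
tool_pos: [425.1, 80.0, 491.0]
eef_rot: [-3.141, 0.002, 0.007]
contact_force: [-0.6, -0.3, 0.7]
gripper_width: 0.994
grasp_force: 0.0
```

{"fn": "move_arm", "kwargs": {"commands": "0 0 0.6 0 0 -0.9 -1;0 0 0.6 0 0 -0.93 -1;0 0 0.3 0 1 0 -1;0 0 0.3 0 1 0 -1;0 0 0.3 0 1 0 -1;0 0 0.3 0 1 0 -1;0 0 0.3 0 1 0 -1;0 0 0 0 0 0 -1;0 0 0 0 0 0 -1"}}

```text
time: 12.13
tool_pos: [435.5, 76.6, 433.4]
eef_rot: [3.131, -0.503, 0.223]
contact_force: [-0.1, 0.0, 0.2]
gripper_width: 0.998
grasp_force: 0.0
```

```bash
python3 - <<'E'
from h import *
s=r.observe(); print(s["tool_pos"],s["eef_rot"],np.round(s["joint_positions"],3))
im=viewer.capture("wrist"); cv2.imwrite("pics/w7.png",im)
for p,cf in place("wrist","lock_pin")[:2]: print(p,cf,atz("wrist",p,58,s))
for m in viewer.masks_of("wrist","lock_pin")[:1]:
    ys,xs=np.nonzero(m["mask"]); print(m["confidence"],len(xs)); pts=np.array([atz("wrist",(x,y),58,s)[:2] for x,y in zip(xs,ys)])
    c=pts.mean(0);u=np.linalg.svd(pts-c,full_matrices=False)[2][0]; t=(pts-c)@u; print(c,u,np.arctan2(u[1],u[0]),t.min(),t.max(),c+u*t.min(),c+u*t.max())
E
```

```text
[435.5126128   76.57674343 433.37704344] [ 3.1307233  -0.50332327  0.2234268 ] [-0.289  0.157 -0.039  2.346  0.448  0.154 -2.102]
[248.0128 260.3136] 0.72 [512.51873077 107.72772691  58.        ]
0.57 1740
[500.72483966 105.01241443] [-0.97017317 -0.24241293] -2.8967404575886735 -80.58768460149567 57.51143495970681 [578.9088487  124.54791134] [444.92878877  91.07089886]
```

View pics/w7.png

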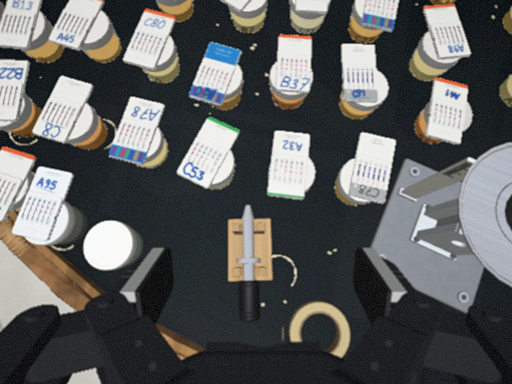

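The picture shows the pin straight ahead, nose (247,208), collar (248,262), handle end (249,317), in its rest. The arm stopped at a 0.50 lean because joint 6 is near its limit, so I'm checking which leans are possible.

```bash
cat > kin.py <<'E'
import numpy as np
from scipy.optimize import least_squares
D=[([1.0353,.6001,1.6001,.9429],[321.0,-649.85,403.83],0,0.459),([.105,.391,1.748,1.004],[607.76,-137.31,497.13],-.0078,0.002)]
from h import *
s=r.observe(); q=s["joint_positions"]; D.append(([q[0],q[1],q[3],q[5]],s["tool_pos"],s["eef_rot"][1],s["eef_rot"][2]))
def wr(p,th,yaw,d): # wrist centre
    z=np.array([-np.sin(th)*np.cos(yaw),-np.sin(th)*np.sin(yaw),-np.cos(th)]); return np.array(p)-d*z
def f(v):
    L1,L2,h,d,off=v;o=[]
    for q,p,th,yaw in D:
        w=wr(p,th,yaw,d); rr=np.sqrt(max(np.hypot(*w[:2])**2-off**2,1))
        o+=[L1*np.sin(q[1])+L2*np.sin(q[1]+q[2])-rr, h+L1*np.cos(q[1])+L2*np.cos(q[1]+q[2])-w[2]]
    return o
S=least_squares(f,[500,450,300,120,60]); v=S.x
def ik(g,th,yaw):
    L1,L2,h,d,off=v; w=wr(g,-th,yaw,d+155); rr=np.sqrt(np.hypot(*w[:2])**2-off**2); zz=w[2]-h; D2=rr*rr+zz*zz
    c=(D2-L1**2-L2**2)/(2*L1*L2); j4=np.arccos(np.clip(c,-1,1)); j2=np.arctan2(rr,zz)-np.arctan2(L2*np.sin(j4),L1+L2*np.cos(j4))
    return np.round([j2,j4,np.pi-th-j2-j4,c],3)
if __name__=="__main__":
    print(v,S.fun.round(1))
    c,n=np.cos,np.sin
    for th in(0,.3,.45,.52,.6,.7):
        print(th,"pin",ik([466,96,58],th,.22),"pin+60",ik([466,96,118],th,.22),"ins",ik([607.3-70*c(.21),-137.5+70*n(.21),75],th,-.21),"pre",ik([607.3-150*c(.21),-137.5+150*n(.21),75],th,-.21))
E
python3 kin.py
```

```text
[ 6.41908239e+02  4.48295078e+02  2.95391330e+02  1.54448313e+02
 -8.19350007e-04] [ 0.1  3.   0.6 -4.  -0.3  1. ]
0 pin [ 0.648  2.295  0.198 -0.663] pin+60 [ 0.53   2.267  0.345 -0.642] ins [ 0.658  2.118  0.365 -0.521] pre [ 0.613  2.296  0.233 -0.663]
0.3 pin [ 0.662  2.502 -0.323 -0.803] pin+60 [ 0.508  2.472 -0.139 -0.784] ins [ 0.636  2.326 -0.121 -0.686] pre [ 0.617  2.503 -0.278 -0.803]
0.45 pin [ 0.722  2.606 -0.636 -0.86 ] pin+60 [ 0.543  2.577 -0.429 -0.845] ins [ 0.663  2.427 -0.399 -0.756] pre [ 0.672  2.607 -0.588 -0.861]
0.52 pin [ 0.767  2.653 -0.799 -0.883] pin+60 [ 0.575  2.627 -0.581 -0.87 ] ins [ 0.687  2.473 -0.538 -0.785] pre [ 0.715  2.656 -0.749 -0.884]
0.6 pin [ 0.835  2.707 -1.    -0.907] pin+60 [ 0.627  2.684 -0.769 -0.897] ins [ 0.724  2.523 -0.706 -0.815] pre [ 0.78   2.711 -0.95  -0.909]
0.7 pin [ 0.947  2.772 -1.277 -0.932] pin+60 [ 0.719  2.755 -1.032 -0.926] ins [ 0.787  2.582 -0.928 -0.848] pre [ 0.891  2.779 -1.228 -0.935]
```

{"fn": "move_arm", "kwargs": {"commands": "0 0 0 -0.13 0 -0.98 -1;0 0 0 -0.13 0 -0.98 -1;0 0 0 -0.13 0 -0.98 -1;0 0 0 -0.13 0 -0.98 -1;0 0 0 -0.13 0 -0.98 -1;0 0 0 -0.13 0 -0.98 -1;0 0 0 -0.13 0 -0.98 -1;0 0 0 -0.13 0 -0.98 -1;0 0 0 -0.13 0 -0.98 -1;0 0 0 -0.13 0 -0.98 -1;0 0 0 -0.13 0 -0.98 -1;0 0 0 -0.13 0 -0.98 -1"}}

```text
time: 13.28
tool_pos: [435.8, 76.2, 433.9]
eef_rot: [2.509, 0.032, 1.595]
contact_force: [0.2, 0.3, -1.3]
gripper_width: 1.0
grasp_force: 0.0
```

```bash
python3 - <<'E'
from h import *
s=r.observe(); print(s["tool_pos"],s["eef_rot"],np.round(s["joint_positions"],3)); print(Ro.from_euler('xyz',s["eef_rot"]).as_matrix().round(3))
E
```

```text
[435.83392255  76.18473379 433.86859083] [2.50946919 0.03173812 1.59470274] [-0.511  0.154  0.149  2.395  1.571  0.204 -1.844]
[[-0.024  0.806  0.591]
 [ 0.999  0.038 -0.011]
 [-0.032  0.591 -0.806]]
```

```bash
cat >> h.py <<'E'
def rot(th,yaw,flip=True):
    R=Ro.from_euler('xyz',[np.pi,-th,yaw]); return R*Ro.from_rotvec([0,0,np.pi]) if flip else R
def dl(g,R,s=None):
    """to bring grasp point to g with orientation R: (rotvec units in present tool axes), then shift units in FINAL tool axes (rotation about TCP first), and in present axes"""
    s=s or r.observe(); R0=Ro.from_euler('xyz',s["eef_rot"]); p=np.array(g)-155*R.apply([0,0,1])
    return ((R0.inv()*R).as_rotvec()/.12).round(2), (R.inv().apply(p-s["tool_pos"])/25).round(2),(R0.inv().apply(p-s["tool_pos"])/25).round(2),p.round(1)
E
python3 - <<'E'
from h import *
yaw=.237;o=np.array([513.8,107.9,58]);u=np.array([np.cos(yaw),np.sin(yaw),0])
for th in(.45,.55,.65): print(th,dl(o-48*u+[0,0,120],rot(th,yaw)))
E
```

```text
0.45 (array([  0.27,   2.11, -14.42]), array([3.18, 0.5 , 3.63]), array([ 0.36, -3.84,  2.94]), array([401.6,  80.8, 317.6]))
0.55 (array([ -0.45,   1.49, -14.38]), array([4.15, 0.5 , 3.26]), array([ 0.26, -4.45,  2.87]), array([388.4,  77.6, 310.1]))
0.65 (array([ -1.16,   0.88, -14.33]), array([5.07, 0.5 , 2.8 ]), array([ 0.16, -5.06,  2.86]), array([376. ,  74.6, 301.4]))
```

{"fn": "move_arm", "kwargs": {"commands": "0 0 0 -0.08 0.06 -0.96 -1;0 0 0 -0.08 0.06 -0.96 -1;0 0 0 -0.08 0.06 -0.96 -1;0 0 0 -0.08 0.06 -0.96 -1;0 0 0 -0.08 0.06 -0.96 -1;0 0 0 -0.08 0.06 -0.96 -1;0 0 0 -0.08 0.06 -0.96 -1;0 0 0 -0.08 0.06 -0.96 -1;0 0 0 -0.08 0.06 -0.96 -1;0 0 0 -0.08 0.06 -0.96 -1;0 0 0 -0.08 0.06 -0.96 -1;0 0 0 -0.08 0.06 -0.96 -1"}}

```text
time: 14.28
tool_pos: [435.9, 76.1, 433.9]
eef_rot: [2.911, 0.633, 2.957]
contact_force: [-0.0, -0.6, 0.4]
gripper_width: 0.998
grasp_force: 0.0
```

{"fn": "move_arm", "kwargs": {"commands": "0 0 0 -0.08 0.06 -0.95 -1;0 0 0 -0.08 0.06 -0.95 -1;0 0 0 -0.08 0.06 -0.95 -1;0.8 0 0 0 0 0 -1;0.8 0 0.4 0 0 0 -1;0.8 0 0.8 0 0 0 -1;0 0 0 0 0 0 -1"}}

```text
time: 14.87
tool_pos: [405.6, 70.8, 370.0]
eef_rot: [3.104, 0.646, -2.966]
contact_force: [-1.1, -0.1, -0.3]
gripper_width: 0.997
grasp_force: 0.0
```

```bash
python3 - <<'E'
from h import *
s=r.observe(); print(s["tool_pos"],s["eef_rot"],np.round(s["joint_positions"],3)); print(Ro.from_euler('xyz',s["eef_rot"]).as_matrix().round(3))
yaw=.237;o=np.array([513.8,107.9,58]);u=np.array([np.cos(yaw),np.sin(yaw),0])
for th in(.5,.6,.65): print(th,dl(o-48*u+[0,0,60],rot(th,yaw)))
E
```

```text
[405.60486523  70.81798244 369.9803973 ] [ 3.10414542  0.64637676 -2.96556049] [ 0.129  0.296 -0.574  2.514  2.418  0.365 -0.982]
[[-0.786 -0.197  0.586]
 [-0.14   0.98   0.142]
 [-0.602  0.03  -0.798]]
0.5 (array([ 0.04,  1.23, -0.4 ]), array([2.52, 0.43, 3.91]), array([3.08, 0.27, 3.5 ]), array([394.9,  79.2, 254. ]))
0.6 (array([ 0.02,  0.39, -0.41]), array([3.52, 0.43, 3.61]), array([3.7 , 0.24, 3.44]), array([382.1,  76.1, 245.9]))
0.65 (array([ 0.01, -0.02, -0.41]), array([4.  , 0.43, 3.42]), array([4.01, 0.23, 3.43]), array([376. ,  74.6, 241.4]))
```

{"fn": "move_arm", "kwargs": {"commands": "0 0 0 0 0.6 -0.2 -1;0 0 0 0 0.6 -0.2 -1;0.4 0.1 0.65 0 0 0 -1;0.4 0.1 0.65 0 0 0 -1;0.4 0.1 0.65 0 0 0 -1;0.4 0.1 0.65 0 0 0 -1;0.46 0 0.65 0 0 0 -1;0.46 0 0.65 0 0 0 -1;0 0 0 0 0 0 -1;0 0 0 0 0 0 -1"}}

```text
time: 15.7
tool_pos: [403.7, 85.1, 270.7]
eef_rot: [3.137, 0.515, -2.902]
contact_force: [0.2, -1.0, 0.7]
gripper_width: 1.001
grasp_force: 0.0
```

```bash
cat > st.py <<'E'
from h import *
s=r.observe(); R=Ro.from_euler('xyz',s["eef_rot"]); z=R.apply([0,0,1]); y=R.apply([0,1,0])
print(s["tool_pos"].round(1),"q",np.round(s["joint_positions"],3),"grasp",(s["tool_pos"]+155*z).round(1),"lean",np.arctan2(np.hypot(*z[:2]),-z[2]).round(3),"zaz",np.arctan2(z[1],z[0]).round(3),"yaxis",y.round(3),"F",s["contact_force"].round(1),"w",round(s["gripper_width"],3))
E
python3 st.py
```

```text
[403.7  85.1 270.7] q [ 0.261  0.648 -0.925  2.556  2.147  0.712 -0.705] grasp [477.7 104.  135.8] lean 0.515 zaz 0.25 yaxis [-0.24   0.971  0.004] F [ 0.2 -1.   0.7] w 1.001
```

```bash
python3 - <<'E'
from h import *
yaw=.237;o=np.array([513.8,107.9,58]);u=np.array([np.cos(yaw),np.sin(yaw),0])
for th in(.38,.4): print(th,dl(o-50*u+[0,0,45],rot(th,yaw)),dl(o-50*u,rot(th,yaw)))
E
```

```text
0.38 (array([0.05, 1.13, 0.03]), array([ 0.17, -0.15,  0.95]), array([ 0.3 , -0.15,  0.92]), array([409.3,  82.7, 246.9])) (array([0.05, 1.13, 0.03]), array([ 0.84, -0.15,  2.62]), array([ 1.19, -0.16,  2.49]), array([409.3,  82.7, 201.9]))
0.4 (array([0.05, 0.96, 0.03]), array([ 0.31, -0.15,  0.95]), array([ 0.42, -0.15,  0.91]), array([406.5,  82. , 245.8])) (array([0.05, 0.96, 0.03]), array([ 1.01, -0.15,  2.61]), array([ 1.31, -0.16,  2.47]), array([406.5,  82. , 200.8]))
```

{"fn": "move_arm", "kwargs": {"commands": "0 0 0 0.05 0.57 0.03 -1;0 0 0 0 0.56 0 -1;0.08 -0.05 0.35 0 0 0 -1;0.08 -0.1 0.6 0 0 0 -1;0 0 0 0 0 0 -1;0 0 0 0 0 0 -1"}}

```text
time: 16.2
tool_pos: [409.5, 82.7, 249.5]
eef_rot: [-3.136, 0.386, -2.902]
contact_force: [0.6, -0.5, 0.1]
gripper_width: 0.998
grasp_force: 0.0
```

```bash
python3 st.py; python3 - <<'E'
from h import *
s=r.observe()
im=viewer.capture("wrist"); cv2.imwrite("pics/w8.png",im)
for p,cf in place("wrist","lock_pin")[:2]: print(p,cf,atz("wrist",p,58,s))
for m in viewer.masks_of("wrist","lock_pin")[:1]:
    ys,xs=np.nonzero(m["mask"]); print(m["confidence"],len(xs),xs.min(),xs.max(),ys.min(),ys.max()); pts=np.array([atz("wrist",(x,y),58,s)[:2] for x,y in zip(xs,ys)])
    c=pts.mean(0);u=np.linalg.svd(pts-c,full_matrices=False)[2][0]; t=(pts-c)@u; print(c,u,np.arctan2(u[1],u[0]),t.min(),t.max(),c+u*t.min(),c+u*t.max())
yaw=.237;o=np.array([513.8,107.9,58]);u=np.array([np.cos(yaw),np.sin(yaw),0])
print(dl(o-50*u,rot(.38,yaw)))
E
```

```text
[409.5  82.7 249.5] q [ 0.213  0.662 -0.828  2.517  2.028  0.604 -0.584] grasp [466.3  95.7 105.8] lean 0.386 zaz 0.225 yaxis [-0.236  0.972 -0.005] F [ 0.6 -0.5  0.1] w 0.998
[266.3936 259.584 ] 0.75 [511.32535006 109.51842245  58.        ]
0.73 5088 243 287 160 313
[484.82982293 101.91851237] [0.97056934 0.24082182] 0.24321250514519188 -51.13102986499597 94.11721744006428 [435.20361286  89.60504456] [576.17710883 124.58399222]
(array([-0.02,  0.05,  0.03]), array([ 0.7 , -0.02,  1.77]), array([ 0.71, -0.01,  1.76]), array([409.3,  82.7, 201.9]))
```

View pics/w8.png

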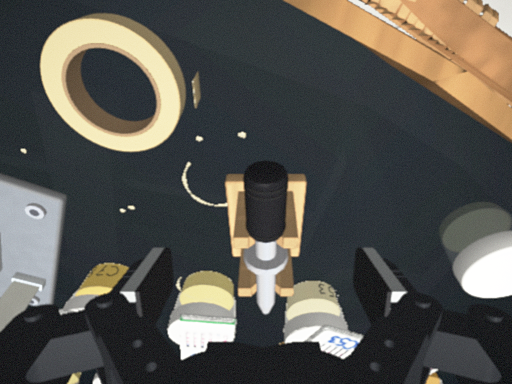

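The pin is centred between the open fingers: handle at (266,200), collar at (266,262), nose at (265,305). Descending and closing.

{"fn": "move_arm", "kwargs": {"commands": "0.14 0 0.36 0 0 0 -1;0.14 0 0.36 0 0 0 -1;0.14 0 0.36 0 0 0 -1;0.14 0 0.36 0 0 0 -1;0.14 0 0.36 0 0 0 -1;0 0 0 0 0 0 -0.5;0 0 0 0 0 0 1;0 0 0 0 0 0 1;0 0 0 0 0 0 1;0 0 0 0 0 0 1;0 0 0 0 0 0 1;0 0 0 0 0 0 1"}}

```text
time: 17.35
tool_pos: [409.7, 83.3, 200.4]
eef_rot: [-3.139, 0.385, -2.901]
contact_force: [-0.7, 0.8, 3.6]
gripper_width: 0.259
grasp_force: 58.5
```

```bash
python3 st.py
```

```text
[409.7  83.3 200.4] q [ 0.211  0.819 -0.859  2.541  2.141  0.764 -0.676] grasp [466.4  96.8  56.8] lean 0.385 zaz 0.234 yaxis [-0.237  0.971 -0.002] F [-0.7  0.8  3.6] w 0.259
```

{"fn": "move_arm", "kwargs": {"commands": "-0.14 0 -0.36 0 0 0 1;-0.2 0 -0.5 0 0 0 1;-0.2 0 -0.5 0 0 0 1;-0.2 0 -0.5 0 0 0 1;0 0 0 0.35 0 0.86 1;0 0 0 0.35 0 0.86 1;0 0 0 0.35 0 0.86 1;0 0 0 0.35 0 0.87 1;0 0 0 0 0 0 1"}}

```text
time: 18.1
tool_pos: [409.3, 83.5, 250.1]
eef_rot: [-3.139, 0.385, 2.93]
contact_force: [0.2, 0.6, -0.6]
gripper_width: 0.264
grasp_force: 59.0
```

```bash
python3 st.py; python3 - <<'E'
from h import *
yaw=-.21;C=np.array([607.3,-137.5,75]);u=np.array([np.cos(yaw),np.sin(yaw),0])
print(dl(C-(105+48.4)*u+[0,0,20],rot(.385,yaw)))
E
```

```text
[409.3  83.5 250.1] q [ 0.155  0.667 -0.842  2.503  1.8    0.749 -0.878] grasp [466.2  70.9 106.4] lean 0.385 zaz -0.219 yaxis [ 0.211  0.977 -0.003] F [ 0.2  0.6 -0.6] w 0.264
(array([-0.03,  0.  , -0.01]), array([-0.87, -7.  ,  0.84]), array([-0.88, -6.99,  0.87]), array([400.3, -93.4, 238.7]))
```

{"fn": "move_arm", "kwargs": {"commands": "-0.11 -0.87 0.1 0 0 0 1;-0.11 -0.87 0.1 0 0 0 1;-0.11 -0.87 0.1 0 0 0 1;-0.11 -0.87 0.1 0 0 0 1;-0.11 -0.88 0.1 0 0 0 1;-0.11 -0.88 0.1 0 0 0 1;-0.11 -0.88 0.12 0 0 0 1;-0.11 -0.88 0.12 0 0 0 1;0 0 0 0 0 0 1;0 0 0 0 0 0 1"}}

```text
time: 18.93
tool_pos: [400.4, -95.1, 239.1]
eef_rot: [-3.138, 0.385, 2.935]
contact_force: [-0.2, -0.0, -1.2]
gripper_width: 0.263
grasp_force: 59.1
```

```bash
python3 st.py; python3 - <<'E'
from h import *
s=r.observe()
w=viewer.capture("wrist"); cv2.imwrite("pics/w9.png",w)
for th in("lock_pin","bracket_hole","tongue_hole"): print("wrist",th,[(p.round(1),round(c,2)) for p,c in place("wrist",th)[:2]])
im=viewer.capture("scene"); cv2.imwrite("pics/s9.png",im)
for th in("lock_pin","bracket_hole","tongue_hole"): print("scene",th,[(p.round(1),round(c,2)) for p,c in place("scene",th)[:2]])
yaw=-.21;C=np.array([607.3,-137.5,75]);u=np.array([np.cos(yaw),np.sin(yaw),0])
print("pred hole wrist,scene",proj("wrist",[C-22*u],s),proj("scene",[C-22*u]))
R=Ro.from_euler('xyz',s["eef_rot"]); g=s["tool_pos"]+155*R.apply([0,0,1]); y=R.apply([0,1,0]); a=np.cross(y,[0,0,1]); a/=np.linalg.norm(a)
print("axis",a); P=[g+a*(48.4+t) for t in(-71,0,65)]; print("pred pin",proj("wrist",P,s),proj("scene",P))
top=viewer.capture("top"); cv2.imwrite("pics/t9.png",top)
c=np.zeros((600,800,3),np.uint8)
c[:384,:512]=w; cr=im[150:235,220:316]; c[:255,512:800]=cv2.resize(cr,(288,255),interpolation=2)
c[384:600,:]=cv2.resize(top[150:210,190:412],(800,216),interpolation=2)
cv2.imwrite("pics/c9.png",c)
E
```

```text
[400.4 -95.1 239.1] q [ 0.6    0.673 -0.772  2.54   2.111  0.611 -0.689] grasp [ 457.2 -107.6   95.4] lean 0.385 zaz -0.216 yaxis [ 0.206  0.978 -0.003] F [-0.2 -0.  -1.2] w 0.263
wrist lock_pin [(array([263.7, 326.7]), 0.58)]
wrist bracket_hole []
wrist tongue_hole []
scene lock_pin [(array([249.8, 205.4]), 0.55)]
scene bracket_hole [(array([267.5, 200.1]), 0.68)]
scene tongue_hole [(array([273.5, 203.1]), 0.94), (array([343.8, 291.4]), 0.45)]
pred hole wrist,scene [[264.23449658 358.31835518]] [[268.61405818 203.39359078]]
axis [ 0.97845114 -0.20647848  0.        ]
pred pin [[261.34210685 241.9510904 ]
 [261.64458602 329.76587176]
 [261.80968014 377.77975771]] [[225.00970599 212.32884552]
 [246.01299924 205.33914501]
 [264.2190349  199.28077334]]
```

View pics/c9.png

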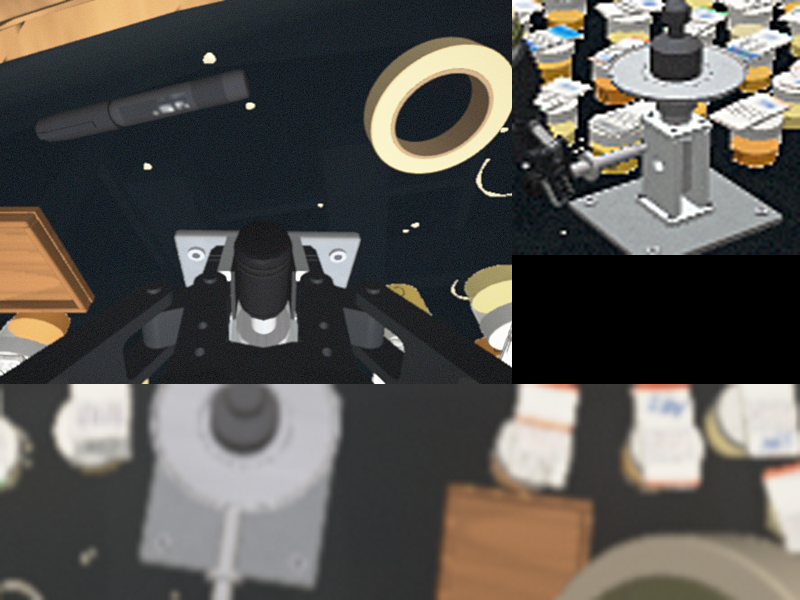

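The composite shows the held pin pointing at the near cheek. In the wrist view the base corners are at (176,232) and (360,234), the screws at (196,256) and (339,256), and the handle axis at column ≈263. In the scene view the nose is at (266,200), as predicted.

```bash
python3 st.py; python3 - <<'E'
from h import *
s=r.observe()
im=cv2.imread("pics/w9.png")
A=atz("wrist",(176,232),14,s);B=atz("wrist",(360,234),14,s); S1=atz("wrist",(196,256),14,s);S2=atz("wrist",(339,256),14,s)
print(A,B,np.hypot(*(B-A)[:2]),"yaw",-np.arctan2((B-A)[0],(B-A)[1]),-np.arctan2((S2-S1)[0],(S2-S1)[1]))
M=(A+B)/2; 
for yaw in(-.2,-.21,-.22):
    u=np.array([np.cos(yaw),np.sin(yaw),0]); print(yaw,"centre",M+85*u,"pan lateral",(np.array([607.3,-137.5,14])-M)@[-u[1],u[0],0], "grasp lateral",(np.array([457.2,-107.6,14])-M)@[-u[1],u[0],0])
g=cv2.cvtColor(im,6)
for row in(250,265,280,290): print(row,"".join("%4d"%v for v in g[row,222:306:3]))
for m in viewer.masks_of("wrist","lock_pin")[:1]:
    k=m["mask"]; print([(y,np.nonzero(k[y])[0][[0,-1]].mean(),np.ptp(np.nonzero(k[y])[0])) for y in range(230,345,12) if k[y].any()])
print(proj("wrist",[[457.2,-107.6,95.4]],s))
E
```

```text
[401.  -93.4 239.3] q [ 0.596  0.673 -0.773  2.54   2.11   0.612 -0.691] grasp [ 458.  -105.7   95.6] lean 0.385 zaz -0.213 yaxis [ 0.205  0.979 -0.003] F [-0.9 -0.2 -1.2] w 0.26
[ 498.76132234 -182.39298486   14.        ] [529.69927636 -43.09418755  14.        ] 142.69306897088683 yaw -0.2185503591860972 -0.20265384346080245
-0.2 centre [ 597.53595847 -129.63047932   14.        ] pan lateral -5.772838601670106 grasp lateral -6.289114476555656
-0.21 centre [ 597.3629271  -130.46267769   14.        ] pan lateral -4.811237552438307 grasp lateral -6.857944169085803
-0.22 centre [ 597.18158254 -131.29310417   14.        ] pan lateral -3.8491553834606087 grasp lateral -7.426088072913978
250   62 109 111 107  63  39  34  26  27  34  31  30  32  31  23  29  26  25  30  23  31  32  40  42 109 110 111  90
265  110 110 108  81  30  33  30  46  38  45  49  52  47  54  54  53  52  54  50  42  52  45  34  20  47 110 112 112
280   41  17 237 108  75  34  28  41  43  46  49  49  51  54  51  49  55  50  50  50  43  39  31  43  85 238  80  34
290   34  31  34  79  78  34  34  35  48  43  44  51  43  53  51  56  52  47  50  45  49  41  38  46  90  39  34  35
[(230, np.float64(262.5), np.int64(45)), (242, np.float64(262.5), np.int64(55)), (254, np.float64(262.5), np.int64(57)), (266, np.float64(262.5), np.int64(51)), (278, np.float64(262.5), np.int64(49)), (290, np.float64(262.5), np.int64(47)), (302, np.float64(262.5), np.int64(47)), (314, np.float64(262.5), np.int64(49)), (326, np.float64(262.5), np.int64(53)), (338, np.float64(263.0), np.int64(46))]
[[256.92860123 274.97106528]]
```

{"fn": "move_arm", "kwargs": {"commands": "0.01 0.04 0.31 0 0 0 1;0.01 0.04 0.31 0 0 0 1;0.01 0.04 0.3 0 0 0 1;0 0 0 0 0 0 1;-0.15 0 0.06 0 0 0 1;-0.15 0 0.06 0 0 0 1;-0.15 0 0.06 0 0 0 1;-0.15 0 0.06 0 0 0 1;0 0 0 0 0 0 1;0 0 0 0 0 0 1"}}

```text
time: 20.27
tool_pos: [425.3, -96.1, 218.0]
eef_rot: [-3.138, 0.386, 2.935]
contact_force: [0.3, 0.1, -1.3]
gripper_width: 0.26
grasp_force: 59.2
```

```bash
cat >> st.py <<'E'
c,n=np.cos(.21),np.sin(.21); g=s["tool_pos"]+155*z; d=g-[607.3,-137.5,75]
print("local grasp",(d[0]*c-d[1]*n).round(1),(d[0]*n+d[1]*c).round(1),d[2].round(1),"nose",(d[0]*c-d[1]*n+48.4+65).round(1),"mom",s["moment"].round(2))
f=s["contact_force"]; print("local F",(f[0]*c-f[1]*n).round(1),(f[0]*n+f[1]*c).round(1),f[2].round(1))
E
python3 st.py
```

```text
[425.3 -96.1 218. ] q [ 0.583  0.733 -0.754  2.496  2.129  0.637 -0.68 ] grasp [ 482.4 -108.5   74.4] lean 0.386 zaz -0.215 yaxis [ 0.207  0.978 -0.003] F [ 0.3  0.1 -1.3] w 0.26
local grasp -128.2 2.3 -0.6 nose -14.8 mom [0.16 0.56 0.01]
local F 0.2 0.2 -1.3
```

{"fn": "move_arm", "kwargs": {"commands": "-0.11 0 0.045 0 0 0 1;-0.11 0 0.045 0 0 0 1;-0.11 0 0.045 0 0 0 1;-0.11 0 0.045 0 0 0 1;0 0 0 0 0 0 1"}}

```text
time: 20.68
tool_pos: [437.3, -98.9, 217.7]
eef_rot: [-3.138, 0.386, 2.934]
contact_force: [-0.3, -3.0, -0.8]
gripper_width: 0.26
grasp_force: 59.1
```

```bash
python3 st.py
```

```text
[437.3 -98.9 217.7] q [ 0.578  0.731 -0.736  2.469  2.113  0.613 -0.652] grasp [ 494.3 -111.5   74.1] lean 0.386 zaz -0.217 yaxis [ 0.208  0.978 -0.003] F [-0.3 -3.  -0.8] w 0.26
local grasp -115.9 1.9 -0.9 nose -2.5 mom [-0.31  0.44 -0.4 ]
local F 0.3 -3.0 -0.8
```

{"fn": "move_arm", "kwargs": {"commands": "0 -0.06 0 0 0 0 1;-0.11 0 0.045 0 0 0 1;-0.11 0 0.045 0 0 0 1;-0.11 0 0.045 0 0 0 1;-0.11 0 0.045 0 0 0 1;0 0 0 0 0 0 1"}}

```text
time: 21.18
tool_pos: [448.8, -102.4, 217.7]
eef_rot: [-3.139, 0.386, 2.935]
contact_force: [-0.2, -0.5, -1.0]
gripper_width: 0.26
grasp_force: 59.1
```

```bash
python3 st.py
```

```text
[ 448.8 -102.4  217.7] q [ 0.575  0.728 -0.719  2.443  2.1    0.588 -0.622] grasp [ 505.9 -114.8   74.1] lean 0.386 zaz -0.214 yaxis [ 0.206  0.978 -0.003] F [-0.2 -0.5 -1. ] w 0.26
local grasp -103.9 1.1 -0.9 nose 9.5 mom [0.05 0.55 0.01]
local F -0.1 -0.6 -1.0
```

{"fn": "move_arm", "kwargs": {"commands": "-0.11 0 0.045 0 0 0 1;-0.11 0 0.045 0 0 0 1;-0.11 0 0.045 0 0 0 1;-0.11 0 0.045 0 0 0 1;0 0 0 0 0 0 1"}}

```text
time: 21.6
tool_pos: [460.4, -104.9, 217.7]
eef_rot: [-3.139, 0.386, 2.935]
contact_force: [0.1, -0.5, -1.7]
gripper_width: 0.259
grasp_force: 59.1
```

```bash
python3 st.py
```

```text
[ 460.4 -104.9  217.7] q [ 0.568  0.726 -0.7    2.416  2.082  0.565 -0.594] grasp [ 517.4 -117.4   74.1] lean 0.386 zaz -0.215 yaxis [ 0.207  0.978 -0.003] F [ 0.1 -0.5 -1.7] w 0.259
local grasp -92.1 0.9 -0.9 nose 21.3 mom [0.08 0.49 0.  ]
local F 0.2 -0.5 -1.7
```

{"fn": "move_arm", "kwargs": {"commands": "-0.1 0 0.04 0 0 0 1;-0.1 0 0.04 0 0 0 1;-0.1 0 0.04 0 0 0 1;0 0 0 0 0 0 1"}}

```text
time: 21.93
tool_pos: [468.2, -106.6, 217.7]
eef_rot: [-3.139, 0.386, 2.935]
contact_force: [-0.4, 0.3, -0.5]
gripper_width: 0.263
grasp_force: 59.1
```

```bash
python3 st.py
```

```text
[ 468.2 -106.6  217.7] q [ 0.562  0.725 -0.688  2.399  2.07   0.55  -0.575] grasp [ 525.2 -119.    74.1] lean 0.386 zaz -0.214 yaxis [ 0.206  0.978 -0.003] F [-0.4  0.3 -0.5] w 0.263
local grasp -84.1 1.0 -0.9 nose 29.3 mom [ 0.03  0.46 -0.04]
local F -0.5 0.2 -0.5
```

```bash
python3 - <<'E'
from h import *
s=r.observe(); yaw=-.213; u=np.array([np.cos(yaw),np.sin(yaw),0])
R=Ro.from_euler('xyz',s["eef_rot"]); g=s["tool_pos"]+155*R.apply([0,0,1]); R2=rot(.57,yaw)
print(dl(g-9*u,R2)); s2=dict(s); 
E
```

```text
(array([-0.  , -1.53,  0.05]), array([ 1.44, -0.  , -0.3 ]), array([ 1.47,  0.01, -0.03]), array([434.7, -99.4, 204.6]))
```

{"fn": "move_arm", "kwargs": {"commands": "0 0 0 0 0 0 0.3;0 0 0 0 0 0 0;0 0 0 0 0 0 -0.3;0 0 0 0 0 0 -0.3;0.37 0 0 0 -0.38 0 -0.3;0.37 0 -0.02 0 -0.38 0 -0.3;0.36 0 -0.06 0 -0.38 0 -0.3;0.36 0 -0.1 0 -0.39 0 -0.3;0 0 0 0 0 0 -0.3;0 0 0 0 0 0 -0.3"}}

```text
time: 22.77
tool_pos: [433.1, -99.2, 205.2]
eef_rot: [-3.139, 0.566, 2.936]
contact_force: [-0.1, 0.4, -0.3]
gripper_width: 0.649
grasp_force: 0.0
```

```bash
python3 st.py; python3 - <<'E'
from h import *
s=r.observe(); im=viewer.capture("wrist"); cv2.imwrite("pics/w10.png",im)
for m in viewer.masks_of("wrist","lock_pin")[:1]:
    k=m["mask"]; print(m["confidence"],[(y,np.nonzero(k[y])[0][[0,-1]].mean(),np.ptp(np.nonzero(k[y])[0])) for y in range(200,345,12) if k[y].any()])
u=np.array([np.cos(.21),-np.sin(.21),0]); C=np.array([607.3,-137.5,75])
print(proj("wrist",[C-u*x for x in(35.7,61.7,106.7)],s))
im=viewer.capture("scene")
for th in("lock_pin","check_weight"): print(th,[(p.round(1),round(c,2)) for p,c in place("scene",th)[:2]])
E
```

```text
[433.1 -99.2 205.2] q [ 0.621  0.835 -0.837  2.541  2.336  0.904 -0.831] grasp [ 514.4 -116.6   74.3] lean 0.566 zaz -0.21 yaxis [ 0.206  0.979 -0.002] F [-0.1  0.4 -0.3] w 0.649
local grasp -95.2 1.1 -0.7 nose 18.2 mom [0.15 0.6  0.02]
local F -0.2 0.4 -0.3
0.67 [(224, np.float64(262.0), np.int64(18)), (236, np.float64(264.0), np.int64(46)), (248, np.float64(263.5), np.int64(53)), (260, np.float64(263.0), np.int64(50)), (272, np.float64(263.0), np.int64(46)), (284, np.float64(262.5), np.int64(45)), (296, np.float64(261.5), np.int64(41)), (308, np.float64(261.5), np.int64(49)), (320, np.float64(262.0), np.int64(46)), (332, np.float64(262.0), np.int64(28))]
[[259.61264397 322.16108345]
 [259.40165303 305.58762075]
 [258.88660094 265.15284437]]
lock_pin [(array([272.8, 201.9]), 0.75), (array([268.4, 203.7]), 0.64)]
check_weight [(array([271.9, 172.8]), 0.85), (array([311.3, 261.9]), 0.59)]
```

{"fn": "move_arm", "kwargs": {"commands": "0 0 0 0 0 0 0.2;0 0 0 0 0 0 1;0 0 0 0 0 0 1;0 0 0 0 0 0 1;0 0 0 0 0 0 1;-0.084 0 0.054 0 0 0 1;-0.084 0 0.054 0 0 0 1;-0.084 0 0.054 0 0 0 1;-0.084 0 0.054 0 0 0 1;0 0 0 0 0 0 1;0 0 0 0 0 0 1"}}

```text
time: 23.93
tool_pos: [437.7, -100.7, 204.9]
eef_rot: [-3.139, 0.557, 2.94]
contact_force: [-25.4, 5.4, 13.7]
gripper_width: 0.258
grasp_force: 61.5
```

```bash
python3 st.py
```

```text
[ 437.7 -100.7  204.9] q [ 0.623  0.83  -0.83   2.527  2.329  0.879 -0.813] grasp [ 517.9 -117.5   73.4] lean 0.557 zaz -0.207 yaxis [ 0.202  0.979 -0.002] F [-25.4   5.4  13.7] w 0.258
local grasp -91.6 1.0 -1.6 nose 21.8 mom [ 0.58  3.21 -0.04]
local F -26.0 -0.1 13.7
```

{"fn": "move_arm", "kwargs": {"commands": "0.084 0 -0.054 0 0 0 1;0.084 0 -0.054 0 0 0 1;0.05 0 -0.03 0 0 0 1;0 0 0 0 0 0 1;0 0 0 0 0 0 1"}}

```text
time: 24.35
tool_pos: [436.2, -99.8, 205.4]
eef_rot: [-3.139, 0.567, 2.936]
contact_force: [-6.2, 1.2, 2.4]
gripper_width: 0.259
grasp_force: 59.6
```

```bash
python3 st.py; python3 - <<'E'
from h import *
s=r.observe()
im=viewer.capture("scene"); cv2.imwrite("pics/s11.png",im)
for m in viewer.masks_of("scene","lock_pin")[:2]:
    ys,xs=np.nonzero(m["mask"]); print(m["confidence"],len(xs),xs.min(),xs.max(),ys.min(),ys.max())
    print([(x,ys[xs==x].min(),ys[xs==x].max()) for x in range(xs.min(),xs.max()+1,2) if (xs==x).any()])
g=cv2.cvtColor(im,6)[196:214,240:280]
print("\n".join("%d:"%(196+i)+"".join("%4d"%v for v in row) for i,row in enumerate(g)))
u=np.array([np.cos(.21),-np.sin(.21),0]); C=np.array([607.3,-137.5,75])
print(proj("scene",[C+u*x for x in(-22,-32,-36,-62,-107)]),proj("scene",[C-22*u+[0,0,15],C-22*u-[0,0,15]]))
E
```

```text
[436.2 -99.8 205.4] q [ 0.623  0.834 -0.838  2.534  2.334  0.899 -0.823] grasp [ 517.6 -117.2   74.7] lean 0.567 zaz -0.21 yaxis [ 0.205  0.979 -0.002] F [-6.2  1.2  2.4] w 0.259
local grasp -91.9 1.2 -0.3 nose 21.5 mom [0.35 1.22 0.13]
local F -6.3 -0.1 2.4
0.7 351 266 283 150 176
[(266, np.int64(164), np.int64(174)), (268, np.int64(162), np.int64(175)), (270, np.int64(153), np.int64(176)), (272, np.int64(151), np.int64(176)), (274, np.int64(150), np.int64(176)), (276, np.int64(150), np.int64(176)), (278, np.int64(151), np.int64(176)), (280, np.int64(162), np.int64(176)), (282, np.int64(163), np.int64(174))]
196:  67  99  92 145  74  17   7  70 165 154 144 146 144 141 137 138 142 140 142 133 132 132 122  68 133 130 132 134 130 136 123 116 115 122 114 132 171 171 206 163
197:  38  91 143 149 148 109   5   4  65 166 153 147 147 142 143 140 142 137 136 132 138 179 192  73 135 134 131 132 129 134 135 136 132 142 163 127 126  85  87  96
198:  13  50 126 152 146 146 107  11   7  72 186 176 147 141 132 132 138 151 171 173 214 210 177  71 135 135 137 130 132 134 134 134 132 133 126 128 132 
[... 1991 characters left out ...]

211:  20  27  18  27  25  32  47  36  22  18  22  18  30  35  29  57 118  38  10  33 119 187 175 149 126 121 135 134 128 131 132 129 133 132 129 128 127  96 103 104
212:  18  29  28  22  22  19  33  53  54  20  14  26  34  33  26  28  77  77   0  43 144 179 169 147 130 132 134 134 131 134 131 133 131 131 128 129 118 101 101 104
213:  28  25  21  25  20  21  24  30  66 114  90  20  28  26  19  23  30  73 125 138 175 173 166 149 128 128 131 131 128 129 132 126 131 135 125 128 118  96 102 124
[[268.61405818 203.39359078]
 [265.92868127 204.30470086]
 [264.84874847 204.67111098]
 [257.74734724 207.08060539]
 [245.11087293 211.36840696]] [[268.65110516 199.04003373]
 [268.57747007 207.69908916]]
```

{"fn": "move_arm", "kwargs": {"commands": "-0.12 0 -0.04 0 0.125 0 1;-0.12 0 -0.04 0 0.125 0 1;0 0 0 0 0 0 1;0 0 0 0 0 0 1"}}

```text
time: 24.78
tool_pos: [441.4, -101.1, 210.6]
eef_rot: [-3.138, 0.54, 2.935]
contact_force: [0.1, 0.0, -0.6]
gripper_width: 0.253
grasp_force: 59.1
```

```bash
python3 st.py
```

```text
[ 441.4 -101.1  210.6] q [ 0.623  0.808 -0.825  2.511  2.295  0.836 -0.79 ] grasp [ 519.3 -118.    77.7] lean 0.54 zaz -0.214 yaxis [ 0.207  0.978 -0.003] F [ 0.1  0.  -0.6] w 0.253
local grasp -90.1 0.8 2.7 nose 23.3 mom [0.09 0.66 0.09]
local F 0.1 0.1 -0.6
```

{"fn": "move_arm", "kwargs": {"commands": "-0.07 0 0.041 0 0 0 1;-0.07 0 0.041 0 0 0 1;0 0 0 0 0 0 1"}}

```text
time: 25.03
tool_pos: [445.2, -101.8, 210.4]
eef_rot: [-3.139, 0.539, 2.935]
contact_force: [-0.3, 0.3, 0.1]
gripper_width: 0.254
grasp_force: 59.3
```

```bash
python3 st.py
```

```text
[ 445.2 -101.8  210.4] q [ 0.623  0.807 -0.821  2.502  2.292  0.827 -0.782] grasp [ 523.  -118.5   77.4] lean 0.539 zaz -0.212 yaxis [ 0.206  0.978 -0.003] F [-0.3  0.3  0.1] w 0.254
local grasp -86.4 1.0 2.4 nose 27.0 mom [0.2  0.48 0.08]
local F -0.4 0.2 0.1
```

{"fn": "move_arm", "kwargs": {"commands": "-0.05 0 0.03 0 0 0 1;-0.05 0 0.03 0 0 0 1;-0.05 0 0.03 0 0 0 1;0 0 0 0 0 0 1"}}

```text
time: 25.37
tool_pos: [449.4, -102.6, 210.5]
eef_rot: [-3.139, 0.539, 2.935]
contact_force: [-0.4, 1.3, 1.5]
gripper_width: 0.256
grasp_force: 59.3
```

```bash
python3 st.py
```

```text
[ 449.4 -102.6  210.5] q [ 0.623  0.806 -0.817  2.492  2.289  0.817 -0.773] grasp [ 527.2 -119.4   77.5] lean 0.539 zaz -0.212 yaxis [ 0.206  0.978 -0.003] F [-0.4  1.3  1.5] w 0.256
local grasp -82.1 1.0 2.5 nose 31.3 mom [0.23 0.45 0.07]
local F -0.7 1.2 1.5
```

{"fn": "move_arm", "kwargs": {"commands": "-0.05 0 0.03 0 0 0 1;-0.05 0 0.03 0 0 0 1;-0.05 0 0.03 0 0 0 1;0 0 0 0 0 0 1"}}

```text
time: 25.7
tool_pos: [450.6, -103.1, 210.2]
eef_rot: [-3.139, 0.533, 2.937]
contact_force: [-14.8, 3.2, 10.3]
gripper_width: 0.257
grasp_force: 61.0
```

```bash
python3 st.py
```

```text
[ 450.6 -103.1  210.2] q [ 0.623  0.804 -0.814  2.488  2.284  0.806 -0.765] grasp [ 527.6 -119.5   76.8] lean 0.533 zaz -0.21 yaxis [ 0.204  0.979 -0.002] F [-14.8   3.2  10.3] w 0.257
local grasp -81.6 1.0 1.8 nose 31.8 mom [ 0.39  1.84 -0.06]
local F -15.2 0.1 10.3
```

{"fn": "move_arm", "kwargs": {"commands": "0.09 0 -0.05 0 0 0 1;-0.06 0 -0.02 0 0.06 0 1;-0.06 0 -0.02 0 0.06 0 1;0 0 0 0 0 0 1;-0.05 0 0.03 0 0 0 1;-0.05 0 0.03 0 0 0 1;0 0 0 0 0 0 1"}}

```text
time: 26.28
tool_pos: [452.9, -103.6, 212.3]
eef_rot: [-3.139, 0.517, 2.937]
contact_force: [-16.8, 4.2, 9.1]
gripper_width: 0.257
grasp_force: 60.8
```

```bash
python3 st.py;  python3 - <<'E'
from h import *
im=viewer.capture("scene"); cv2.imwrite("pics/s12.png",im)
for th in("lock_pin","bracket_hole"): print(th,[(p.round(1),round(c,2)) for p,c in place("scene",th)[:2]])
g=cv2.cvtColor(im,6)[198:214,254:276]
print("\n".join("%d:"%(198+i)+"".join("%4d"%v for v in row) for i,row in enumerate(g)))
E
```

```text
[ 452.9 -103.6  212.3] q [ 0.621  0.792 -0.805  2.476  2.262  0.774 -0.745] grasp [ 527.9 -119.6   77.6] lean 0.517 zaz -0.21 yaxis [ 0.205  0.979 -0.002] F [-16.8   4.2   9.1] w 0.257
local grasp -81.4 0.9 2.6 nose 32.0 mom [ 0.45  2.29 -0.01]
local F -17.3 0.6 9.1
lock_pin [(array([270.9, 204.7]), 0.65)]
bracket_hole [(array([265.9, 200.1]), 0.94)]
198: 156  40  17  78 188 184 211 209 173  69 133 129 131 131 127 136 131 133 134 133 127 131
199: 100  39   4 102 230 218 206 158 125  75 133 131 127 124 123 131 136 134 136 138 128 134
200:  76  46  30   5  64 165 119 121 164  79 141 163 199 202 140 130 130 133 133 130 127 128
201:  47  50  33  22  53 134 121 107   7  85 123  85 146 230 220 141 125 132 129 136 129 131
202:  48  55  40  13  63 143 131 117  16  79 105  82  71 103 227 213 121 132 134 132 127 130
203:  59  62  41  22  21  54 137 111  10  69 113 173 190  87 157 196 159 132 131 132 127 135
204:  39  51  25  30  12  11  59 120  85 175 243 233 226 134 101 171 168 127 129 137 132 127
205:  28  29  40  38  29  23  24 111 254 238 216 192 182 155  91 124 136 132 137 132 128 131
206:  29  44  36  31  25  40  33  55 143 197 170 146 120  94  92 106 110 127 133 135 129 131
207:  35  43  29  57  80  31  29  19  64 150 112  89  82  88  98  95 106 127 133 137 130 127
208:  35  23  20  37  77  62  21  17  30  78  89 106 112  93  93  92  88 124 139 136 130 130
209:  25  32  44  25  53 124  13  10  22  75 144 136 133 109  90 105 108 136 133 132 127 126
210:  17  25  29  24  36  78  62   0  41 121 134 131 130 135 132 136 138 133 133 132 130 128
211:  10  30  20  47  20  29  57  26 110 161 128 129 129 131 126 131 133 131 134 130 126 131
212:  80   6  29  37  30  13  75 176 180 148 127 128 136 133 132 125 131 136 135 134 127 127
213: 117  63  20  34  39  64 152 182 170 150 127 128 131 131 125 136 130 133 132 132 124 129
```

{"fn": "move_arm", "kwargs": {"commands": "0.05 0 -0.03 0 0 0 1;0 0 0 0 0 0 0.4;0 0 0 0 0 0 0.2;0 0 0 0 0 0 -0.2;0 0 0 0 0 0 -0.5;0 0 0 0 0 0 -0.6;0 0 -0.5 0 0 0 -0.6;0 0 -0.8 0 0 0 -0.6;0 0 -0.8 0 0 0 -0.8;0 0 -0.8 0 0 0 -1;0 0 0 0 0 0 -1"}}

```text
time: 27.35
tool_pos: [417.5, -95.7, 277.7]
eef_rot: [-3.137, 0.527, 2.937]
contact_force: [-0.6, 0.2, 0.4]
gripper_width: 0.999
grasp_force: 0.0
```

```bash
python3 st.py;  python3 - <<'E'
from h import *
s=r.observe()
im=viewer.capture("wrist"); cv2.imwrite("pics/w13.png",im)
u=np.array([np.cos(.21),-np.sin(.21),0]); C=np.array([607.3,-137.5,75])
for m in viewer.masks_of("wrist","lock_pin")[:1]:
    k=m["mask"]; ys,xs=np.nonzero(k); print(m["confidence"],len(xs),xs.min(),xs.max(),ys.min(),ys.max())
    for y in(ys.min(),ys.max()): print([(z,((atz("wrist",(xs[ys==y].mean(),y),z,s)-C)@u).round(1)) for z in(63,75,87)])
print("pred",proj("wrist",[C-u*x+[0,0,h] for x,h in((22,15),(28,15),(48,12),(93,12),(93,0))],s))
print("place",[(p.round(1),round(c,2)) for p,c in place("wrist","lock_pin")[:2]])
g=cv2.cvtColor(im,6); print([ (y,int(g[y,258:268].mean())) for y in range(190,384,4)])
im=viewer.capture("scene"); cv2.imwrite("pics/s13.png",im)
for th in("lock_pin","bracket_hole"): print(th,[(p.round(1),round(c,2)) for p,c in place("scene",th)[:2]])
for m in viewer.masks_of("scene","lock_pin")[:2]:
    k=m["mask"]; ys,xs=np.nonzero(k); print(m["confidence"],len(xs),[(x,ys[xs==x].min(),ys[xs==x].max()) for x in range(xs.min(),xs.max()+1,2) if (xs==x).any()])
print(proj("scene",[C-u*x for x in(22,28,48,93)]))
E
```

```text
[417.5 -95.7 277.7] q [ 0.649  0.607 -0.838  2.523  2.164  0.652 -0.721] grasp [ 493.6 -112.2  143.7] lean 0.527 zaz -0.213 yaxis [ 0.205  0.979 -0.004] F [-0.6  0.2  0.4] w 0.999
local grasp -116.5 1.1 68.7 nose -3.1 mom [0.14 0.54 0.  ]
local F -0.6 0.1 0.4
0.62 2775 244 280 175 263
[(63, np.float64(-103.3)), (75, np.float64(-114.6)), (87, np.float64(-125.9))]
[(63, np.float64(8.9)), (75, np.float64(-11.4)), (87, np.float64(-31.7))]
pred [[260.47735478 272.66503796]
 [260.46542277 268.84699561]
 [260.4603447  251.56144959]
 [260.3470872  212.76024452]
 [260.52054828 198.79480026]]
place [(array([262.4, 250.3]), 0.69)]
[(190, 27), (194, 29), (198, 48), (202, 47), (206, 44), (210, 46), (214, 47), (218, 45), (222, 45), (226, 45), (230, 46), (234, 44), (238, 116), (242, 235), (246, 235), (250, 233), (254, 120), (258, 125), (262, 239), (266, 158), (270, 159), (274, 161), (278, 160), (282, 161), (286, 161), (290, 156), (294, 156), (298, 173), (302, 253), (306, 247), (310, 124), (314, 124), (318, 125), (322, 91), (326, 93), (330, 90), (334, 91), (338, 91), (342, 92), (346, 78), (350, 27), (354, 31), (358, 30), (362, 31), (366, 28), (370, 30), (374, 28), (378, 31), (382, 27)]
lock_pin [(array([272.7, 202.7]), 0.54)]
bracket_hole [(array([266.2, 204.3]), 0.7)]
0.64 195 [(248, np.int64(209), np.int64(213)), (250, np.int64(208), np.int64(215)), (252, np.int64(207), np.int64(215)), (254, np.int64(206), np.int64(214)), (256, np.int64(205), np.int64(213)), (258, np.int64(204), np.int64(212)), (260, np.int64(204), np.int64(212)), (262, np.int64(204), np.int64(210)), (264, np.int64(202), np.int64(209)), (266, np.int64(200), np.int64(209)), (268, np.int64(201), np.int64(209)), (270, np.int64(203), np.int64(209))]
[[268.61405818 203.39359078]
 [267.00530215 203.93941691]
 [261.58891875 205.77715281]
 [249.09026211 210.01808613]]
```

```bash
python3 - <<'E'
from h import *
s=r.observe()
u=np.array([np.cos(.21),-np.sin(.21),0]); C=np.array([607.3,-137.5,0])
for n,x,z in(("base bottom edge",-85,0),("base top edge",-85,14),("cheek near top",-22,118),("cheek far side top",-12,118),("rim under",-70,165),("rim top",-70,173),("collar top home",-22,90),("collar back top",-28,90),("handle front top",-48,87),("handle back top",-93,87),("handle back bot",-93,63),("neck at handle",-48,82),("neck at collar",-28,82)):
    print(n,proj("wrist",[C+u*x+[0,0,z]],s)[0].round(1))
im=cv2.imread("pics/w13.png");g=cv2.cvtColor(im,6)
print([int(v) for v in g[180:300,262]])
print("col 235",[(y,int(g[y,235])) for y in range(120,330,3)])
for y in(245,256,262,264): print(y,[int(v) for v in g[y,236:292:2]])
E
```

```text
base bottom edge [261.  141.3]
base top edge [260.9 151.9]
cheek near top [260.1 311.2]
cheek far side top [260.2 316.7]
rim under [259. 364.]
rim top [258.8 382.1]
collar top home [260.4 276. ]
collar back top [260.4 272.2]
handle front top [260.3 254.8]
handle back top [260.1 215.7]
handle back bot [260.4 188.3]
neck at handle [260.4 249. ]
neck at collar [260.5 263.1]
[28, 29, 30, 19, 23, 32, 24, 36, 28, 22, 30, 26, 23, 33, 36, 28, 46, 53, 51, 46, 45, 40, 48, 47, 49, 42, 47, 50, 47, 50, 47, 47, 48, 45, 46, 50, 49, 45, 46, 52, 47, 52, 47, 46, 46, 50, 52, 43, 50, 48, 53, 41, 45, 49, 49, 41, 48, 43, 94, 197, 236, 239, 238, 238, 239, 237, 238, 237, 238, 237, 242, 231, 164, 119, 121, 120, 121, 114, 120, 162, 230, 241, 241, 240, 195, 160, 153, 157, 161, 158, 161, 158, 158, 157, 159, 160, 160, 159, 158, 158, 161, 161, 159, 159, 156, 158, 162, 155, 162, 159, 156, 142, 144, 151, 161, 161, 160, 159, 173, 230]
col 235 [(120, 31), (123, 26), (126, 29), (129, 29), (132, 16), (135, 30), (138, 52), (141, 109), (144, 180), (147, 194), (150, 194), (153, 191), (156, 189), (159, 191), (162, 192), (1
[... 535 characters left out ...]
, (300, 255), (303, 246), (306, 81), (309, 232), (312, 253), (315, 252), (318, 253), (321, 204), (324, 103), (327, 162)]
245 [164, 165, 162, 159, 139, 118, 118, 119, 110, 152, 212, 225, 234, 237, 236, 238, 229, 179, 126, 125, 120, 122, 141, 155, 158, 161, 153, 153]
256 [167, 159, 163, 157, 160, 169, 193, 182, 133, 122, 113, 126, 120, 121, 117, 123, 122, 120, 141, 185, 207, 176, 161, 157, 160, 157, 153, 157]
262 [163, 161, 160, 158, 162, 161, 161, 161, 175, 213, 230, 236, 239, 241, 242, 239, 237, 225, 171, 163, 157, 162, 163, 160, 156, 161, 156, 157]
264 [165, 164, 162, 154, 161, 163, 162, 163, 160, 158, 166, 193, 200, 195, 195, 185, 175, 164, 157, 159, 160, 164, 161, 161, 159, 159, 158, 154]
```

{"fn": "move_arm", "kwargs": {"commands": "-0.4 0 -0.8 0 0 0 -1;-0.6 0 -0.84 0 0 0 -1;-0.6 0 -0.84 0 0 0 -1;-0.6 0 -0.84 0 0 0 -1;-0.6 0 -0.84 0 0 0 -1;-0.7 0 -0.84 0 0 0 -1;0 0 0 0 0 0 -1"}}

```text
time: 28.28
tool_pos: [428.4, -98.4, 403.0]
eef_rot: [-3.128, 0.518, 2.937]
contact_force: [0.9, -0.3, 0.1]
gripper_width: 0.997
grasp_force: 0.0
```

```bash
python3 st.py;  python3 - <<'E'
from h import *
s=r.observe(); R0=Ro.from_euler('xyz',s["eef_rot"])
for b in(-.43,-.3):
    M1=Ro.from_rotvec([0,0,b])*Ro.from_matrix([[-.024,.806,.591],[.999,.038,-.011],[-.032,.591,-.806]])
    F=rot(.5,.22+b,False)
    print(b,((R0.inv()*M1).as_rotvec()/.12).round(2),((M1.inv()*F).as_rotvec()/.12).round(2))
E
```

```text
[428.4 -98.4 403. ] q [ 0.512  0.242 -0.532  2.375  1.394  0.228  0.057] grasp [ 503.1 -116.1  268.4] lean 0.519 zaz -0.233 yaxis [ 0.21   0.978 -0.012] F [ 0.9 -0.3  0.1] w 0.997
local grasp -106.3 -0.8 193.4 nose 7.1 mom [ 0.08  0.45 -0.03]
local F 0.9 -0.1 0.1
-0.43 [ 0.09 -1.55 14.33] [ 1.67  0.02 11.81]
-0.3 [-0.4  -1.08 13.44] [ 1.67  0.02 11.81]
```

{"fn": "move_arm", "kwargs": {"commands": "-0.91 0 0.04 0 0 0 -1;-0.91 0 0.04 0 0 0 -1;-0.91 0 0.04 0 0 0 -1;-0.91 0 0.04 0 0 0 -1;-0.91 0 0.04 0 0 0 -1;-0.91 0 0.04 0 0 0 -1;0 0 0 0 0.8 0 -1;0 0 0 0 0.8 0 -1;0 0 0 0 0.8 0 -1;0 0 0 0 0.8 0 -1;0 0 0 0 0.8 0 -1;0 0 0 0 0.33 0 -1"}}

```text
time: 29.28
tool_pos: [545.8, -124.6, 460.6]
eef_rot: [-3.127, -0.011, 2.928]
contact_force: [1.4, -0.4, -0.3]
gripper_width: 0.997
grasp_force: 0.0
```

```bash
python3 st.py;  python3 - <<'E'
from h import *
s=r.observe(); print(delta([607.3,-137.2,470],Ro.from_matrix(rot(0,-.21).as_matrix()).as_euler('xyz')))
E
```

```text
[ 545.8 -124.6  460.6] q [ 0.752  0.47  -0.903  1.877  0.442  1.021  1.014] grasp [ 543.7 -126.4  305.6] lean 0.018 zaz -2.426 yaxis [ 0.212  0.977 -0.014] F [ 1.4 -0.4 -0.3] w 0.997
local grasp -64.5 -2.4 230.6 nose 48.9 mom [ 0.03 -0.02 -0.01]
local F 1.5 -0.1 -0.3
(array([-2.51,  0.02, -0.4 ]), array([-0.12, -0.09, -0.03]))
```

```bash
python3 - <<'E'
from h import *
s=r.observe(); im=viewer.capture("wrist"); cv2.imwrite("pics/w14.png",im)
m=viewer.masks_of("wrist","check_weight"); print(m[0]["confidence"],m[0]["mask"].sum())
for z in(165,169,173): print(z,fitw("wrist",m[0]["mask"],s,607,-137,z))
print(delta([607.3,-137.2,420],rot(0,-.21).as_euler('xyz'),s))
E
```

```text
0.76 3831
165 (np.float64(0.961035696329814), np.float64(604.5), np.float64(-135.5))
169 (np.float64(0.9308666017526777), np.float64(602.0), np.float64(-135.0))
173 (np.float64(0.9039641340254837), np.float64(598.5), np.float64(-134.0))
(array([-2.53,  0.05,  1.6 ]), array([-0.12, -0.09, -0.03]))
```

{"fn": "move_arm", "kwargs": {"commands": "-0.5 0.01 0.2 -0.06 -0.05 0 -1;-0.5 0.01 0.2 -0.06 -0.04 0 -1;-0.5 0.01 0.2 0 0 0 -1;-0.5 0.01 0.2 0 0 0 -1;-0.5 0.01 0.2 0 0 0 -1;0 0 0.4 0 0 0 -1;0 0 0 0 0 0 -1;0 0 0 0 0 0 -1"}}

```text
time: 30.05
tool_pos: [606.7, -134.8, 426.7]
eef_rot: [3.139, 0.005, 2.931]
contact_force: [0.0, -0.6, -0.4]
gripper_width: 1.001
grasp_force: 0.0
```

```bash
python3 st.py;  python3 - <<'E'
from h import *
print(delta([606.9,-136.9,391],rot(0,-.21).as_euler('xyz')))
E
```

```text
[ 606.7 -134.8  426.7] q [ 0.682  0.575 -0.85   1.79   0.505  1.003  0.993] grasp [ 607.6 -134.6  271.7] lean 0.006 zaz 0.224 yaxis [0.209 0.978 0.002] F [ 0.  -0.6 -0.4] w 1.001
local grasp -0.4 2.9 196.7 nose 113.0 mom [0.01 0.05 0.01]
local F 0.1 -0.6 -0.4
(array([-0.02, -0.08,  1.43]), array([ 0.02,  0.04, -0.  ]))
```

Descend, close and lift slowly.

{"fn": "move_arm", "kwargs": {"commands": "-0.01 -0.04 0.5 0.02 0.04 0 -1;-0.01 -0.04 0.5 0 0 0 -1;0 0 0.4 0 0 0 -1;0 0 0 0 0 0 -0.3;0 0 0 0 0 0 0.2;0 0 0 0 0 0 1;0 0 0 0 0 0 1;0 0 0 0 0 0 1;0 0 0 0 0 0 1;0 0 0 0 0 0 1;0 0 0 0 0 0 1"}}

```text
time: 30.97
tool_pos: [607.3, -136.9, 393.0]
eef_rot: [3.141, 0.003, 2.931]
contact_force: [1.2, 1.2, 0.6]
gripper_width: 0.297
grasp_force: 58.9
```

```bash
python3 st.py
```

```text
[ 607.3 -136.9  393. ] q [ 0.664  0.609 -0.824  1.822  0.544  0.949  0.962] grasp [ 607.8 -136.9  238. ] lean 0.003 zaz -0.058 yaxis [0.209 0.978 0.   ] F [1.2 1.2 0.6] w 0.297
local grasp 0.3 0.7 163.0 nose 113.7 mom [ 0.28 -0.13 -0.05]
local F 0.9 1.4 0.6
```

{"fn": "move_arm", "kwargs": {"commands": "0 0 -0.1 0 0 0 1;0 0 -0.2 0 0 0 1;0 0 -0.3 0 0 0 1;0 0 -0.5 0 0 0 1;0 0 -0.7 0 0 0 1;0 0 -0.8 0 0 0 1;0 0 -0.8 0 0 0 1;0 0 0 0 0 0 1"}}

```text
time: 31.63
tool_pos: [607.6, -136.4, 482.4]
eef_rot: [3.141, 0.008, 2.93]
contact_force: [0.8, 0.1, -4.1]
gripper_width: 0.3
grasp_force: 59.3
```

```bash
python3 st.py; python3 - <<'E'
from h import *
s=r.observe()
print("tray", delta([514.5,-367,470],rot(0,-.21).as_euler('xyz')))
im=viewer.capture("scene"); cv2.imwrite("pics/s15.png",im)
for m in viewer.masks_of("scene","pan_centre")[:1]:
    ys,xs=np.nonzero(m["mask"]); print("pan",m["confidence"],len(xs),xs.min(),xs.max(),ys.min(),ys.max())
# compare pan vertical position vs earlier pictures by rows at image columns
for f in("s1x","scene0","s13","s15"):
    i=cv2.imread(f"pics/{f}.png")
    if i is None: continue
    g=cv2.cvtColor(i,6); print(f,[int(v) for v in g[155:196,255]])
u=np.array([np.cos(.21),-np.sin(.21),0]); C=np.array([607.3,-137.5,0])
E
```

```text
[ 607.6 -136.4  482.4] q [ 0.708  0.526 -0.882  1.723  0.452  1.101  1.044] grasp [ 608.9 -136.6  327.4] lean 0.008 zaz -0.155 yaxis [0.21  0.978 0.   ] F [ 0.8  0.1 -4.1] w 0.3
local grasp 1.4 1.2 252.4 nose 114.8 mom [ 0.06 -0.2   0.02]
local F 0.8 0.3 -4.1
tray (array([ 1.71, -9.8 ,  0.48]), array([ 0.  ,  0.07, -0.01]))
pan 0.93 926 251 298 163 212
scene0 [132, 255, 144, 148, 147, 193, 216, 218, 115, 135, 183, 227, 221, 210, 217, 213, 218, 220, 235, 124, 124, 161, 180, 182, 186, 98, 109, 105, 107, 114, 0, 255, 207, 227, 192, 232, 250, 195, 184, 153, 231]
s13 [134, 255, 143, 144, 140, 189, 212, 206, 208, 236, 229, 190, 255, 155, 149, 228, 216, 215, 211, 211, 210, 215, 199, 184, 59, 89, 102, 104, 107, 111, 0, 255, 204, 229, 186, 232, 250, 189, 185, 155, 241]
s15 [131, 255, 140, 146, 142, 191, 209, 203, 209, 237, 236, 174, 180, 145, 221, 213, 212, 210, 210, 210, 218, 219, 204, 73, 176, 103, 100, 100, 103, 108, 0, 255, 199, 219, 189, 231, 249, 188, 180, 151, 223][ WARN:0@3.788] global loadsave.cpp:275 findDecoder imread_('pics/s1x.png'): can't open/read file: check file path/integrity
```

The pan stays down with the weight lifted off. Carrying the weight to the tray.

{"fn": "move_arm", "kwargs": {"commands": "0.15 -0.87 0 0 0 0 1;0.15 -0.9 0 0 0 0 1;0.15 -0.9 0 0 0 0 1;0.15 -0.9 0 0 0 0 1;0.15 -0.9 0 0 0 0 1;0.15 -0.9 0 0 0 0 1;0.15 -0.9 0 0 0 0 1;0.15 -0.9 0.2 0 0 0 1;0.15 -0.9 0.4 0 0 0 1;0.15 -0.9 0.6 0 0 0 1;0.2 -0.83 0.8 0 0 0 1;0 0 0 0 0 0 1"}}

```text
time: 32.73
tool_pos: [510.1, -373.0, 421.6]
eef_rot: [-3.141, -0.007, 2.924]
contact_force: [-1.1, -0.6, -6.3]
gripper_width: 0.294
grasp_force: 60.1
```

```bash
python3 st.py; python3 - <<'E'
from h import *
print("tray", delta([514.5,-367,240],rot(0,-.21).as_euler('xyz')))
E
```

```text
[ 510.1 -373.   421.6] q [ 1.082  0.595 -0.843  1.768  0.514  1.021  1.397] grasp [ 509.  -372.9  266.6] lean 0.007 zaz 2.998 yaxis [ 0.216  0.976 -0.001] F [-1.1 -0.6 -6.3] w 0.294
local grasp -47.1 -250.7 191.6 nose 66.3 mom [-0.09  0.12  0.  ]
local F -1.0 -0.8 -6.3
tray (array([-0.17,  0.28,  7.26]), array([-0.  , -0.06, -0.06]))
```

{"fn": "move_arm", "kwargs": {"commands": "-0.06 0.1 0.8 0 -0.06 -0.06 1;-0.06 0.1 1 0 0 0 1;-0.05 0.08 1 0 0 0 1;0 0 1 0 0 0 1;0 0 1 0 0 0 1;0 0 0.9 0 0 0 1;0 0 0.7 0 0 0 1;0 0 0.5 0 0 0 1;0 0 0.3 0 0 0 1;0 0 0 0 0 0 1;0 0 0 0 0 0 1"}}

```text
time: 33.65
tool_pos: [521.5, -361.9, 247.6]
eef_rot: [3.141, 0.009, 2.938]
contact_force: [0.1, 0.6, -4.1]
gripper_width: 0.296
grasp_force: 60.1
```

```bash
python3 st.py
```

```text
[ 521.5 -361.9  247.6] q [ 0.954  0.782 -0.687  1.902  0.74   0.72   1.196] grasp [ 522.9 -362.2   92.6] lean 0.009 zaz -0.168 yaxis [0.202 0.979 0.   ] F [ 0.1  0.6 -4.1] w 0.296
local grasp -35.7 -237.4 17.6 nose 77.7 mom [-0.02 -0.01  0.  ]
local F -0.0 0.6 -4.1
```

{"fn": "move_arm", "kwargs": {"commands": "0.11 -0.12 0.1 0 0.07 0 1;0.11 -0.11 0.1 0 0 0 1;0 0 0.1 0 0 0 1;0 0 0.1 0 0 0 1;0 0 0.1 0 0 0 1;0 0 0.06 0 0 0 1;0 0 0.06 0 0 0 1;0 0 0.06 0 0 0 1;0 0 0 0 0 0 1;0 0 0 0 0 0 1"}}

```text
time: 34.48
tool_pos: [514.8, -366.5, 230.5]
eef_rot: [3.141, 0.001, 2.938]
contact_force: [-0.0, -0.4, -4.2]
gripper_width: 0.297
grasp_force: 60.1
```

```bash
python3 st.py
```

```text
[ 514.8 -366.5  230.5] q [ 0.953  0.801 -0.668  1.914  0.763  0.699  1.187] grasp [ 515.  -366.5   75.5] lean 0.001 zaz -0.061 yaxis [0.202 0.979 0.   ] F [-0.  -0.4 -4.2] w 0.297
local grasp -42.5 -243.3 0.5 nose 70.9 mom [ 0.03 -0.01  0.02]
local F 0.1 -0.4 -4.2
```

{"fn": "move_arm", "kwargs": {"commands": "0 0 0.05 0 0 0 1;0 0 0.05 0 0 0 1;0 0 0 0 0 0 1;0 0 0 0 0 0 1"}}

```text
time: 34.82
tool_pos: [515.0, -366.2, 229.9]
eef_rot: [-3.14, 0.002, 2.938]
contact_force: [-4.5, 2.0, 13.9]
gripper_width: 0.296
grasp_force: 61.9
```

{"fn": "move_arm", "kwargs": {"commands": "0 0 -0.06 0 0 0 1;0 0 0 0 0 0 0.3;0 0 0 0 0 0 0.1;0 0 0 0 0 0 -0.2;0 0 0 0 0 0 -0.6;0 0 0 0 0 0 -1;0 0 -0.3 0 0 0 -1;0 0 -0.8 0 0 0 -1;0 0 -1 0 0 0 -1;0 0 -1 0 0 0 -1;0 0 -1 0 0 0 -1;0 0 -1 0 0 0 -1"}}

```text
time: 35.82
tool_pos: [514.5, -366.4, 358.7]
eef_rot: [3.141, 0.001, 2.938]
contact_force: [-0.3, -0.2, -0.1]
gripper_width: 0.999
grasp_force: 0.0
```

{"fn": "move_arm", "kwargs": {"commands": "0 0 -0.9 0 0 0 -1;0 0 -0.9 0 0 0 -1;0.5 0 -0.5 0 0 0 -1;0.5 0 0 0 0 0 -1;0 0 0 0 0 0 -1;0 0 0 0 0 0 -1"}}

```text
time: 36.32
tool_pos: [489.7, -361.6, 415.0]
eef_rot: [-3.141, 0.001, 2.937]
contact_force: [-0.2, -0.2, -0.3]
gripper_width: 0.999
grasp_force: 0.0
```

```bash
python3 st.py; python3 - <<'E'
from h import *
s=r.observe()
w=viewer.capture("wrist"); cv2.imwrite("pics/w16.png",w)
for m in viewer.masks_of("wrist","check_weight")[:1]: print("weight",m["confidence"],m["mask"].sum(),fitw("wrist",m["mask"],s,515,-366))
for c in("scene","top"):
    im=viewer.capture(c); cv2.imwrite(f"pics/{c}16.png",im)
    for th,z in dict(check_weight=6,sample_pot=0,tape=0,felt_marker=0,lock_pin=75).items():
        print(c,th,[(p.round(),round(cf,2),atz(c,p,z).round(0)[:2]) for p,cf in place(c,th)[:2]])
    if c=="scene":
        k=viewer.masks_of(c,"lock_pin")[0]["mask"]; ys,xs=np.nonzero(k); print([(x,ys[xs==x].min(),ys[xs==x].max()) for x in range(xs.min(),xs.max()+1,2) if (xs==x).any()])
        g=cv2.cvtColor(im,6); print([int(v) for v in g[160:186,255]])
        print("\n".join("%d:"%(198+i)+"".join("%4d"%v for v in row) for i,row in enumerate(g[198:214,246:274])))
E
```

```text
[ 489.7 -361.6  415. ] q [ 1.105  0.575 -0.854  1.829  0.518  0.976  1.396] grasp [ 489.9 -361.7  260. ] lean 0.001 zaz -0.711 yaxis [ 0.203  0.979 -0.001] F [-0.2 -0.2 -0.3] w 0.999
local grasp -68.1 -243.8 185.0 nose 45.3 mom [ 0.03  0.01 -0.  ]
local F -0.2 -0.3 -0.3
weight 0.67 1628 (np.float64(0.9334862385321101), np.float64(508.5), np.float64(-364.5))
scene check_weight [(array([316., 266.]), 0.97, array([ 511., -371.]))]
scene sample_pot [(array([346., 294.]), 0.93, array([ 478., -484.])), (array([166., 191.]), 0.6, array([503., 295.]))]
scene tape []
scene felt_marker [(array([237., 255.]), 0.77, array([ 407., -177.]))]
scene lock_pin [(array([268., 206.]), 0.46, array([ 573., -144.]))]
[(247, np.int64(207), np.int64(211)), (249, np.int64(205), np.int64(213)), (251, np.int64(205), np.int64(213)), (253, np.int64(204), np.int64(212)), (255, np.int64(204), np.int64(212)), (257, np.int64(203), np.int64(211)), (259, np.int64(203), np.int64(211)), (261, np.int64(202), np.int64(210)), (263, np.int64(201), np.int64(209)), (265, np.int64(199), np.int64(208)), (267, np.int64(198), np.i
[... 1816 characters left out ...]
3 134 128 131 133 131 126 130 131
212:  19  22   6   4   1   0   3  28 104 150 192 181 177 171 171 172 168 149 128 136 131 129 127 132 132 131 135 131
213:   7   1   1  20  58  89 112 190 183 177 167 165 169 168 166 168 170 146 128 126 132 128 128 128 130 128 133 133
top check_weight [(array([333., 198.]), 0.7, array([ 520., -366.])), (array([368., 209.]), 0.66, array([ 477., -470.]))]
top sample_pot [(array([122., 217.]), 0.82, array([502., 286.])), (array([369., 209.]), 0.78, array([ 479., -476.]))]
top tape [(array([212., 232.]), 0.7, array([439.,  11.]))]
top felt_marker [(array([276., 238.]), 0.66, array([ 409., -182.]))]
top lock_pin [(array([255., 179.]), 0.55, array([ 576., -128.]))]
```

```bash
python3 - <<'E'
from h import *
u=np.array([np.cos(.21),-np.sin(.21),0]); v=np.array([np.sin(.21),np.cos(.21),0]); C=np.array([607.3,-137.5,75])
a=np.linspace(0,2*np.pi,24)
def silp(cam,P,dz,dy,tilt,s):
    im=np.zeros((384,512),np.uint8); pts=lambda x,rr:np.array([C+u*(P+x)+v*(dy+rr*np.cos(t))+np.array([0,0,dz+tilt*x+rr*np.sin(t)]) for t in a])
    for x0,x1,rr in((-71,-26,12),(-26,-6,7),(-6,0,15)):
        q=proj(cam,np.r_[pts(x0,rr),pts(x1,rr)],s); cv2.fillConvexPoly(im,cv2.convexHull(q.astype(np.float32)).round().astype(np.int32),1)
    if P<-23:
        q=proj(cam,np.r_[pts(0,7),pts(-22-P,7)],s); cv2.fillConvexPoly(im,cv2.convexHull(q.astype(np.float32)).round().astype(np.int32),1)
    return im>0
# scene now
viewer.capture("scene"); k=viewer.masks_of("scene","lock_pin")[0]["mask"]
for P in(-22,-25,-28,-32,-36):
    b=max(((silp("scene",P,dz,dy,0,None)&k).sum()/(silp("scene",P,dz,dy,0,None)|k).sum(),dz,dy) for dz in(-6,-3,0,3,6) for dy in(-6,-3,0,3,6)); print("scene",P,b)
for P in(-22,-32):
    q=proj("scene",[C+u*P+v*15*np.cos(t)+np.array([0,0,15*np.sin(t)]) for t in a]); print(P,"collar front cols",q.min(0).round(1),q.max(0).round(1))
    print("   handle end",proj("scene",[C+u*(P-71)])[0].round(1), "bracket near corners",proj("scene",[C-22*u+v*28+[0,0,43],C-22*u-v*28+[0,0,43],C-22*u+v*28-[0,0,61],C-22*u-v*28-[0,0,61]]).round(1).tolist())
# w13 features
s=dict(tool_pos=np.array([417.5,-95.7,277.7]),eef_rot=np.array([-3.137,.527,2.937]))
for n,x,z in(("cheek bottom near",-22,14),("cheek top near",-22,118),("base bot",-85,0)): print(n,proj("wrist",[[*(C+u*x)[:2],z]],s)[0].round(1))
g=cv2.cvtColor(cv2.imread("pics/w13.png"),6)
for c in(228,235,242,290,296): print(c,[int(x) for x in g[186:212:2,c]],[int(x) for x in g[286:330:2,c]])
print("row240",[int(x) for x in g[240,200:330:3]],proj("wrist",[C-22*u+v*28+[0,0,20],C-22*u-v*28+[0,0,20]],s))
E
```

```text
Traceback (most recent call last):
IndexError: list index out of range
```

```bash
cat > pf.py <<'E'
from h import *
u=np.array([np.cos(.21),-np.sin(.21),0]); v=np.array([np.sin(.21),np.cos(.21),0]); C=np.array([607.3,-137.5,75])
a=np.linspace(0,2*np.pi,24)
def silp(cam,P,dz,dy,tilt,s):
    im=np.zeros((384,512),np.uint8); pts=lambda x,rr:np.array([C+u*(P+x)+v*(dy+rr*np.cos(t))+np.array([0,0,dz+tilt*x+rr*np.sin(t)]) for t in a])
    L=[(-71,-26,12),(-26,-6,7),(-6,0,15)]+([(0,-22-P,7)] if P<-23 else [])
    for x0,x1,rr in L:
        q=proj(cam,np.r_[pts(x0,rr),pts(x1,rr)],s); cv2.fillConvexPoly(im,cv2.convexHull(q.astype(np.float32)).round().astype(np.int32),1)
    return im>0
def fitp(cam,k,s):
    for P in(-22,-25,-28,-32,-36):
        print(cam,P,max(((A&k).sum()/(A|k).sum(),dz,dy) for dz in(-6,-3,0,3,6) for dy in(-4,-2,0,2,4) for A in[silp(cam,P,dz,dy,0,s)]))
E
python3 - <<'E'
from pf import *
for i in range(4):
    viewer.capture("scene"); m=viewer.masks_of("scene","lock_pin")
    if m: print(m[0]["confidence"]); fitp("scene",m[0]["mask"],None); break
for P in(-22,-32):
    q=proj("scene",[C+u*P+v*15*np.cos(t)+np.array([0,0,15*np.sin(t)]) for t in a]); print(P,"collar front",q.min(0).round(1),q.max(0).round(1))
print("handle end",proj("scene",[C+u*(-93)])[0].round(1), "bracket near corners",proj("scene",[C-22*u+v*28+[0,0,43],C-22*u-v*28+[0,0,43],C-22*u+v*28-[0,0,61],C-22*u-v*28-[0,0,61]]).round(1).tolist())
s=dict(tool_pos=np.array([417.5,-95.7,277.7]),eef_rot=np.array([-3.137,.527,2.937]))
for n,x,z in(("cheek bottom near",-22,14),("cheek top near",-22,118),("base bot",-85,0)): print(n,proj("wrist",[[*(C+u*x)[:2],z]],s)[0].round(1))
g=cv2.cvtColor(cv2.imread("pics/w13.png"),6)
for c in(228,235,242,290,296): print(c,[int(x) for x in g[186:212:2,c]],[int(x) for x in g[286:330:2,c]])
print("row240",[int(x) for x in g[240,200:330:3]],proj("wrist",[C-22*u+v*28+[0,0,20],C-22*u-v*28+[0,0,20]],s))
g=cv2.cvtColor(cv2.imread("pics/scene16.png"),6); print("scene rows",[(y,[int(x) for x in g[y,256:290:2]]) for y in(186,190,194,216,220)])
E
```

```text
0.7
scene -22 (np.float64(0.7873303167420814), 0, 2)
scene -25 (np.float64(0.7837837837837838), 3, -2)
scene -28 (np.float64(0.7631578947368421), 0, 0)
scene -32 (np.float64(0.7288135593220338), 3, -4)
scene -36 (np.float64(0.6707317073170732), 3, -2)
-22 collar front [265.7 198.6] [271.5 208.1]
-32 collar front [263.1 199.5] [268.8 209. ]
handle end [249.1 210. ] bracket near corners [[263.3, 187.3], [274.3, 194.3], [263.3, 216.8], [273.8, 224.5]]
cheek bottom near [261.3 201.4]
cheek top near [260.2 307. ]
base bot [261.4 139.5]
228 [190, 195, 194, 195, 182, 175, 192, 212, 185, 182, 201, 194, 188] [167, 169, 154, 141, 155, 162, 184, 255, 254, 254, 255, 255, 254, 254, 253, 252, 252, 251, 235, 246, 201, 177]
235 [190, 194, 191, 186, 149, 158, 227, 121, 116, 121, 157, 161, 165] [162, 166, 151, 143, 151, 161, 184, 255, 255, 150, 81, 146, 254, 253, 252, 252, 253, 255, 96, 103, 154, 147]
242 [191, 194, 189, 193, 146, 154, 237, 254, 255, 190, 155, 160, 160] [159, 163, 153, 145, 155, 163, 179, 254, 253, 253, 253, 253, 255, 213, 118, 107, 105, 104, 103, 79, 79, 79]
290 [193, 190, 196, 198, 
[... 385 characters left out ...]
, 189, 163, 166, 162, 162, 156, 144, 121, 120, 151, 226, 235, 241, 240, 220, 124, 127, 138, 161, 157, 151, 154, 164, 192, 192, 198, 163, 173, 177, 173, 172, 174, 169, 180, 29] [[296.16440232 278.48355684]
 [224.90574338 278.09282526]]
scene rows [(186, [234, 255, 251, 246, 248, 255, 255, 64, 75, 78, 77, 75, 102, 190, 166, 9, 0]), (190, [234, 201, 209, 175, 129, 255, 254, 122, 93, 100, 88, 102, 255, 132, 182, 0, 181]), (194, [153, 133, 175, 135, 127, 132, 109, 128, 255, 249, 220, 97, 117, 120, 174, 31, 24]), (216, [164, 171, 163, 161, 245, 117, 132, 134, 131, 123, 199, 149, 128, 130, 128, 171, 163]), (220, [167, 164, 167, 163, 163, 115, 255, 191, 128, 123, 183, 250, 254, 255, 113, 120, 161])]
```

```bash
python3 -c "
from h import *
print(workorder.hand_in())"
```

```text
the job is handed in; nothing more can be done
None
```

The job is handed in: the camera measurements put the pin through the bracket and tongue, home to within about 2 mm. The pan stays down without the weight, the weight is back in its tray, and I did not touch the pots, tape or marker.

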